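Set a valve-lift stop with the gauge blade

TASK

Set the valve-lift stop on the cylinder head: slide the blade of the orange-handled gauge flat between the guide rails and in under the stop's nose while the gap is still open, then turn the red wing knob clockwise until the sprung nose just grips the blade so that it drags (nose pushed in a little, red band on it not yet swallowed by the collar; do not overtighten). Leave the gauge lying in the gap so I can feel the drag myself, and leave the other things on the bench where they are.

Things in the scene. Friction and masses are not known exactly. Their poses are not given: they have to be found in the camera images.
- gauge_grip (a point): Centre of the handle of the orange gauge (the one to use, about 140 g): a block 60 long (x) x 32 wide (y) x 36 high (z) mm; this point is half-way up, 18 mm above the flat underside. x points to the blade tip, z up. Starts flat on the bench, handle towards the robot.
- gauge_tip (a point): End of the orange gauge's steel blade at mid-width and mid-thickness (4 mm above the underside), 145 mm ahead of the handle's centre; axes as the handle. The blade is 115 long, 20 wide, 8 mm thick, leaves the handle's front face (30 mm ahead of its centre), and its underside is flush with the handle's.
- anvil (a point): Brass button on the screw axis, flush with the flat grey bed of the lift stop, 104 mm above the bench; the sprung nose hangs over it. x points along the bed away from its open end (robot side), z up; the bed ends at x = +40 mm. Two blue posts, 68 mm apart inside, carry the cross arm 60 mm above the bed. The stop stands at the +y end of an aluminium cylinder head that is fixed; valve springs up to 18 mm above the bed stand on its -y side.
- rail_front (a point): Middle of the bed's open front end, on the bed, 92 mm before the anvil; axes as anvil. From here two blue guide rails, 10 mm high, 26 mm apart inside and 42 mm over the outsides, run 62 mm towards the anvil: the blade fits between, the handle stops against their front ends with the tip 23 mm past the screw axis. The space before it is free.
- knob_grip (a point): On the screw axis, 124 mm above the bed: where to take the red wing knob from above. Axes as anvil. The wing is an upright bar 66 long, 16 thick, 40 mm high, top 16 mm above this point, on a 50 mm steel disc over the blue arm. Its length lies along x at screw angle 0 and turns clockwise seen from above by the joint's value. It turns in place, without rising or sinking.
- screw (a joint): Angle of the wing knob, rad, 0 to 6.2; grows clockwise seen from above, which lowers collar and nose by 2.387 mm per rad (15 mm a turn). With nothing under the nose the gap to the bed is 16 mm minus 2.387 mm x angle; it starts at 11 to 14 mm. Turns with about 0.06 N m and stays where it is left.
- nose (a joint): How far the sprung steel nose (16 mm across, chamfered tip) is pushed up into its collar, m: 0 when untouched, up to 0.010; spring 1.5 N per mm. A red band 4 mm high on the nose, right under the collar, goes into the collar as it is pushed in. The blade drags properly with the nose pushed in by 0.4 to 3.5 mm.
- blue_gauge_grip (a point): Bystander: a gauge of the same shape with a blue handle and a blade of only 4 mm (the wrong one); centre of its handle.
- piston: Bystander: aluminium piston, 80 mm across, 70 mm high, upright; origin under its centre.
- screwdriver: Bystander: yellow-handled screwdriver, 190 mm, lying on the bench.
- wrench: Bystander: steel wrench, 180 mm, lying on the bench.
- spray_can: Bystander: blue spray can, 60 mm across, 170 mm high, standing.
- bearing: Bystander: steel bearing ring, 72 mm across, 22 mm high, lying flat.
Mind the look-alikes: they are no part of the job. What is shaped like the part that bears gauge_grip but green or turquoise is not meant.

How it is judged:
By the outcome, as a careful person would: the job done as asked, in the order asked, and still so for the second after the job is handed in, with the robot touching nothing.
It also fails if it takes over 67 s, if anything falls off the work surface, if the arm or the gripper's body presses on something with over 40 N, if the wrist force passes 120 N, or if a joint passes its speed limit or range.

ROBOT

A 6-joint arm with a two-finger parallel gripper is mounted at the origin on the work surface. World frame = base frame: x ahead of the robot, y to its left, z up, the work surface at z = 0. Lengths are in m, angles in degrees, forces in N, time in s.
With the tool pointing down it reaches from about 0.4 to 0.825 m from the base axis. Payload 7 kg.
Tool frame: the origin (TCP) lies midway between the tips of the shut fingers; the grasp point (between the pads) lies 19 mm behind it (r.hold_point_z is the distance from the TCP to the grasp point, in m); x points along the fingers, y is the direction in which the jaws open and shut, and the axes are right-handed (so a half turn about x gives the same grasp; the last joint's range is limited). The gripper opens to 88 mm and grips with 3 to 60 N. Pads are 19 mm wide; open, the fingers measure 130 mm over their backs; the gripper's body (78 mm by 193 mm) begins 47 mm behind the grasp point.
Start: joints at [-52.363, 20.546, 0.682, 0, -70.136, -16.507], TCP at [0.243, -0.63, 0.227] pointing down, gripper open.
Joint ranges: [-176.03, 176.03], [-82.01, 121.73], [-58.28, 71.71], [-173.87, 95.51], [-174.79, -0.11], [-173.66, 173.66]. Speed limits (degrees/s): [136.94, 136.94, 172.46, 180, 180, 180].

INTERFACE

Orientations are given as [roll, pitch, yaw] about the fixed x, y, z axes, in that order (R = Rz(yaw) Ry(pitch) Rx(roll)).
In Python, from plant import r, viewer, order gives the robot as it stands. The module is installed in compiled form; this text tells all that it offers.
- The arm moves only by the shell command python3 -m creep 'ROWS' [FORCE]. ROWS is JSON, a list of rows, each an object of numbers: "ax", "ay", "az": the turn, a rotation vector about the tool's x, y, z in degrees; "tx", "ty", "tz": the shift along the tool's x, y, z in m; "fingers": the finger opening in m, from 0 to 0.0876. A call has 1 to 5 rows; each row is the pose to reach, as a shift and turn from the pose commanded when the call began, along the tool's axes at that moment; what a row does not reach only later rows make up. A row lasts 1/10 s, in which the tool goes at most 50 mm and 8.59 degrees, less where a joint would pass 70% of its speed; a pose out of reach is approached as far as the arm can. A call with a gripper value outside its range is refused whole. The fingers move at their own pace and stop on an object; FORCE is the grip in N (left out, the last holds). Time passes only in rows, so rows that repeat a pose let the fingers close. It gives the time, the measured TCP pose, the force and the opening at its end, in the units of the state.
- r.get_state(): the state, without advancing time (a new reading comes with each control period).
- viewer.capture(name): name is "scene" or "top" or "wrist"; returns a dict with "pixels" (384x512x3 uint8, blue, green, red), "depth" (384x512 float32, m along the optical axis (not along the pixel's ray), 0 where there is no reading), "fx", "fy", "cx", "cy" (pixels), "rvec" (rotation vector, rad) and "tvec" (3), from world to camera coordinates, as OpenCV has them; the wrist camera has in their place "T_tool_cam" (4x4, takes a point from camera to tool coordinates, whose origin is the TCP and whose axes are the tool frame's). Camera axes: x right, y down, z forward; pixel columns grow to the right and rows downward; lengths in m; the calibration is good to about 2 mm. A picture is of the moment at which its call begins: read the wrist's pose just before it.
- order.close_job(): hands the job in, once; it reports no verdict.
The state is a dict: "time_s": time; "joints": joint angles; "qd": joint speeds; "joint_torque": joint torques, N m; "tcp_pos": TCP position; "eef_rot": TCP orientation; "contact_force": force on the tool from outside, world axes, zero at the start; "moment": the same for the moment, N m; "gripper_width": finger opening in m.
Only numpy, scipy, OpenCV 4.12 (cv2) and the standard library are available. Lean on these libraries where they do the work, as an engineer would, in place of code of your own. Each camera call takes 0.05 s, during which the arm holds its last target.

## Working session

There is one attempt and no reset: what is moved stays moved. The work goes in short steps, Python scripts to look and compute and a shell command to move; the robot and the scene stay as the last step left them, time stands still between calls to the robot, and variables do not carry over. Pictures are saved under pics/ and viewed, and the job is handed in when it is done.

```bash
mkdir -p pics; cat > h.py <<'E'
import numpy as np, cv2
from scipy.spatial.transform import Rotation as Ro
from plant import r, viewer, order
def cap(n):
    s=r.get_state(); c=viewer.capture(n)
    if 'rvec' in c:
        R=cv2.Rodrigues(np.array(c['rvec'],float))[0]; t=np.array(c['tvec'],float).ravel()
        c['R']=R.T; c['o']=-R.T@t
    else:
        T=np.array(c['T_tool_cam']); Rt=Ro.from_euler('xyz',s['eef_rot'],degrees=True).as_matrix()
        c['R']=Rt@T[:3,:3]; c['o']=Rt@T[:3,3]+np.array(s['tcp_pos'])
    return c
def ray(c,u,v): return c['R']@np.array([(u-c['cx'])/c['fx'],(v-c['cy'])/c['fy'],1.])
def onz(c,u,v,z):
    d=ray(c,u,v); return c['o']+d*(z-c['o'][2])/d[2]
def pt(c,u,v): return c['o']+ray(c,u,v)*c['depth'][int(v),int(u)]
def cloud(c):
    v,u=np.mgrid[0:384,0:512]; D=c['depth']
    P=np.stack([(u-c['cx'])/c['fx']*D,(v-c['cy'])/c['fy']*D,D],-1)
    return P@c['R'].T+c['o']
def proj(c,p):
    q=c['R'].T@(np.array(p)-c['o']); return c['fx']*q[0]/q[2]+c['cx'],c['fy']*q[1]/q[2]+c['cy']
E
python3 - <<'E'
from h import *
print(r.get_state())
for n in('scene','top','wrist'):
    c=cap(n); cv2.imwrite(f'pics/{n}0.png',c['pixels']); print(n,c['o'],c['fx'],c['R'][:,2])
E
```

```text
{'time_s': 0.0, 'joints': array([-5.23620372e+01,  2.05909183e+01,  6.33313222e-01, -1.93406199e-02,
       -7.01345508e+01, -1.65068041e+01]), 'qd': array([ 0.06400221, -0.0280499 ,  0.02470962, -0.02873379,  0.0127755 ,
        0.00281199]), 'joint_torque': array([ 2.14296539e-03, -5.82722032e+01,  2.93049413e+01,  6.99694008e+00,
        6.69937843e-03, -1.22665606e-04]), 'tcp_pos': array([ 0.24313616, -0.62917109,  0.22562746]), 'eef_rot': array([ 95.34774531,  89.90606717, 116.47231719]), 'contact_force': array([-0.11592233,  0.17379313, -0.26537796]), 'moment': array([0.01788858, 0.01474122, 0.04808214]), 'gripper_width': 0.08784470784007978}
scene [ 1.1464602  -0.52402359  0.77952739] 419.295607595006 [-0.57622472  0.56341074 -0.59205862]
top [0.43157317 0.05974057 1.03832142] 356.6190155215417 [ 0.10642174 -0.01111634 -0.99425894]
wrist [ 0.18028555 -0.65542789  0.38291966] 311.78893833446426 [ 0.23547766  0.09245078 -0.96747255]
```

View pics/scene0.png

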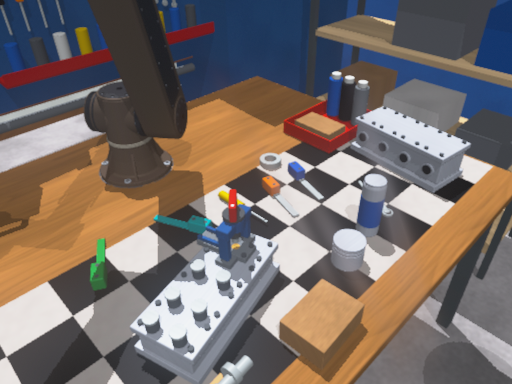

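View pics/top0.png

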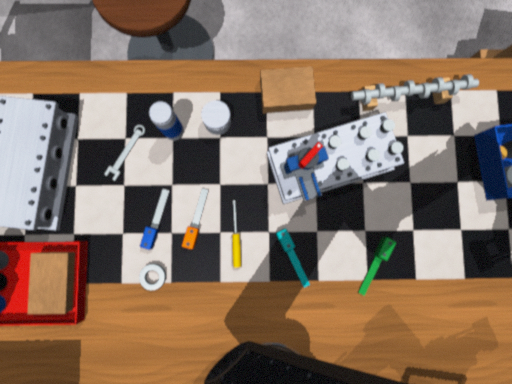

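View pics/wrist0.png

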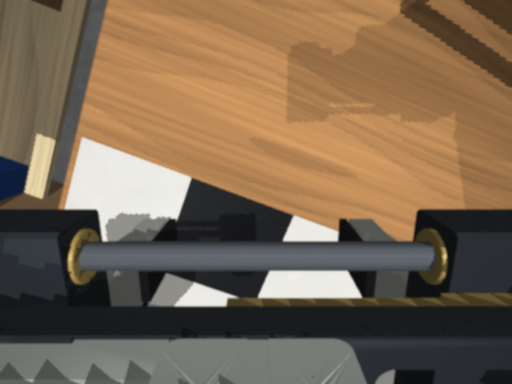

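```bash
python3 - <<'E'
from h import *
c=cap('top'); im=c['pixels']; P=cloud(c)
a=cv2.resize(im[180:260,150:230],None,fx=5,fy=5,interpolation=cv2.INTER_CUBIC)
b=cv2.resize(im[130:210,260:340],None,fx=5,fy=5,interpolation=cv2.INTER_CUBIC)
cv2.imwrite('pics/crop1.png',np.hstack([a[:,:390],b[:,:400]]))
hsv=cv2.cvtColor(im,cv2.COLOR_BGR2HSV)
def comp(mask,box):
    m=np.zeros(mask.shape,np.uint8); x0,y0,x1,y1=box; m[y0:y1,x0:x1]=mask[y0:y1,x0:x1]; return m>0
H,S,V=[hsv[...,i] for i in range(3)]
o=comp((H>5)&(H<18)&(S>170)&(V>120),(170,180,215,260))
bl=comp((S<50)&(V>90)&(P[...,2]<0.03)&(P[...,2]>0.004),(180,180,215,235))
red=comp(((H<6)|(H>174))&(S>150)&(V>70),(290,130,335,180))
for n,m in(('orange',o),('blade',bl),('red',red)):
    v,u=np.nonzero(m); z=P[m][:,2]
    print(n,m.sum(),u.mean(),v.mean(),'z',np.percentile(z,[5,50,95]))
    if m.sum()>5:
        zt={'orange':.036,'blade':.008,'red':.244}[n]
        k=m&(abs(P[...,2]-zt)<.012); Q=P[k]
        vv,uu=np.nonzero(k)
        W=np.array([onz(c,x,y,zt) for x,y in zip(uu,vv)],np.float32)[:,:2]
        (cx,cy),(w,h),an=cv2.minAreaRect(W); print(' rect',cx,cy,w,h,an, 'cloudmean',Q.mean(0), 'rays mean',W.mean(0))
        print(cv2.boxPoints(((cx,cy),(w,h),an)).round(4).tolist())
E
```

```text
orange 229 189.6244541484716 237.80349344978166 z [0.03081246 0.03636981 0.03965984]Traceback (most recent call last):
  File "<stdin>", line 21, in <module>
cv2.error: OpenCV(4.12.0) /io/opencv/modules/imgproc/src/convhull.cpp:143: error: (-215:Assertion failed) total >= 0 && (depth == CV_32F || depth == CV_32S) in function 'convexHull'
```

View pics/crop1.png

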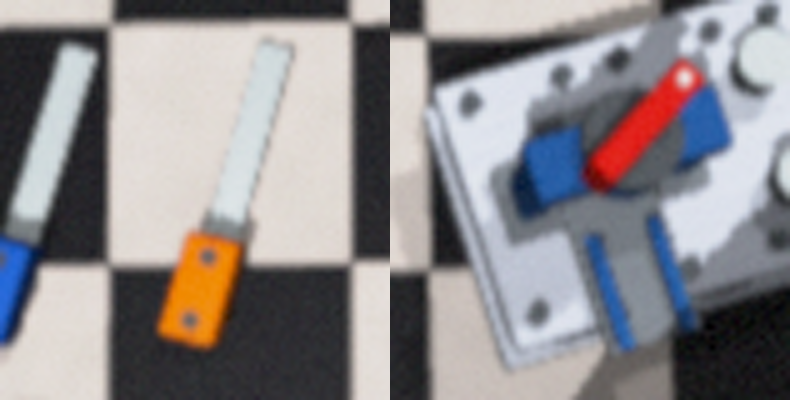

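```bash
cat > m.py <<'E'
from h import *
def rect(c,m,zt,dz=.012):
    P=cloud(c); k=m&(abs(P[...,2]-zt)<dz)
    k=cv2.connectedComponentsWithStats(k.astype(np.uint8))
    if k[0]<2: return None
    i=1+np.argmax(k[2][1:,4]); k=k[1]==i
    vv,uu=np.nonzero(k)
    W=np.array([onz(c,x,y,zt) for x,y in zip(uu,vv)],np.float32)[:,:2]
    R=cv2.minAreaRect(W); C=cv2.boxPoints(R)
    e=C[1]-C[0],C[2]-C[1]; L=max(e,key=np.linalg.norm)
    ang=np.degrees(np.arctan2(L[1],L[0])); ang=(ang+90)%180-90
    print(len(W),'px mean',uu.mean().round(1),vv.mean().round(1),'ctr',np.round(R[0],4),'size',np.round(R[1],4),'long-axis deg',ang.round(2),'mean',W.mean(0).round(4),'zmed',np.median(P[k][:,2]).round(4))
    return R
def masks(c):
    h=cv2.cvtColor(c['pixels'],cv2.COLOR_BGR2HSV); H,S,V=[h[...,i].astype(int) for i in range(3)]
    return dict(orange=(H>5)&(H<18)&(S>170)&(V>120),steel=(S<50)&(V>120),red=((H<6)|(H>174))&(S>150)&(V>70),blue=(H>100)&(H<125)&(S>120)&(V>50))
def box(m,x0,y0,x1,y1):
    k=np.zeros_like(m); k[y0:y1,x0:x1]=m[y0:y1,x0:x1]; return k
E
python3 - <<'E'
from m import *
c=cap('top'); M=masks(c); P=cloud(c)
print('orange');rect(c,box(M['orange'],170,180,215,260),.036)
print('blade');rect(c,box(M['steel'],185,180,215,232),.008,.004)
print('red');rect(c,box(M['red'],290,130,335,180),.244)
print('rails');
b=box(M['blue'],290,170,335,205)
n,l,s,_=cv2.connectedComponentsWithStats(b.astype(np.uint8))
for i in range(1,n):
    if s[i,4]>15: rect(c,l==i,.114,.01)
print('arm');rect(c,box(M['blue'],280,140,335,180),.164+.015,.03)
print('disc z',pt(c,303,165),'anvil bed z', pt(c,312,190), 'red top',pt(c,311,155))
E
```

```text
orangeTraceback (most recent call last):
  File "<stdin>", line 3, in <module>
  File "m.py", line 9, in rect
    R=cv2.minAreaRect(W); C=cv2.boxPoints(R)
cv2.error: OpenCV(4.12.0) /io/opencv/modules/imgproc/src/convhull.cpp:143: error: (-215:Assertion failed) total >= 0 && (depth == CV_32F || depth == CV_32S) in function 'convexHull'
```

Non-contiguous slice with a strange stride, or a dtype issue; forcing a contiguous array.

```bash
sed -i 's/R=cv2.minAreaRect(W)/W=np.ascontiguousarray(W,np.float32); R=cv2.minAreaRect(W)/' m.py
python3 - <<'E'
from m import *
c=cap('top'); M=masks(c); P=cloud(c)
print('orange');rect(c,box(M['orange'],170,180,215,260),.036)
print('blade');rect(c,box(M['steel'],185,180,215,232),.008,.004)
print('red');rect(c,box(M['red'],290,130,335,180),.244)
print('rails');
b=box(M['blue'],290,170,335,205)
n,l,s,_=cv2.connectedComponentsWithStats(b.astype(np.uint8))
for i in range(1,n):
    if s[i,4]>15: rect(c,l==i,.114,.01)
print('arm');rect(c,box(M['blue'],280,140,335,180),.164+.015,.03)
print('disc z',pt(c,303,165),'anvil bed z', pt(c,312,190), 'red top',pt(c,311,155))
E
```

```text
orange
225 px mean 189.9 237.8 ctr [0.4132 0.222 ] size [0.0325 0.0601] long-axis deg -15.13 mean [0.4127 0.2216] zmed 0.037
blade
262 px mean 199.5 207.9 ctr [0.5001 0.1978] size [0.03   0.1153] long-axis deg -14.63 mean [0.4975 0.1989] zmed 0.0088
red
170 px mean 309.4 155.7 ctr [ 0.6009 -0.0838] size [0.015  0.0658] long-axis deg -42.33 mean [ 0.5983 -0.0814] zmed 0.2444
rails
68 px mean 316.0 185.0 ctr [ 0.5486 -0.1192] size [0.0588 0.0083] long-axis deg 16.64 mean [ 0.5474 -0.1197] zmed 0.1146
73 px mean 303.5 188.1 ctr [ 0.5395 -0.0867] size [0.0612 0.0075] long-axis deg 16.9 mean [ 0.5395 -0.0867] zmed 0.115
arm
159 px mean 291.9 163.5 ctr [ 0.5925 -0.0495] size [0.033  0.0343] long-axis deg -76.35 mean [ 0.5929 -0.0495] zmed 0.1902
disc z [ 0.57715431 -0.06651729  0.2429743 ] anvil bed z [ 0.53532926 -0.11042363  0.10482427] red top [ 0.59961826 -0.08500661  0.24482755]
```

```bash
cat >> h.py <<'E'
def goto(pos,yaw_tz=None,keep=False):
    """print tool-frame shift/turn from measured pose to: TCP pos, tool x down, tool z heading yaw"""
    s=r.get_state(); R=Ro.from_euler('xyz',s['eef_rot'],degrees=True).as_matrix()
    d=R.T@(np.array(pos)-s['tcp_pos'])
    a=np.radians(yaw_tz); x=np.array([0,0,-1.]); z=np.array([np.cos(a),np.sin(a),0]); y=np.cross(z,x)
    T=np.stack([x,y,z],1); rv=np.degrees(Ro.from_matrix(R.T@T).as_rotvec())
    print('t',s['time_s'],'tcp',np.round(s['tcp_pos'],4),'tz heading',np.degrees(np.arctan2(R[1,2],R[0,2])).round(2),'joints',np.round(s['joints'],1),'F',np.round(s['contact_force'],1),'w',round(s['gripper_width'],4))
    print('SHIFT tx,ty,tz',np.round(d,4),'TURN',np.round(rv,2))
E
python3 - <<'E'
from h import *
s=r.get_state();R=Ro.from_euler('xyz',s['eef_rot'],degrees=True).as_matrix();print(R.round(3))
c=viewer.capture('wrist');print(np.round(c['T_tool_cam'],3))
for a in(-15+180,-15): goto([.413,.222,.2],a)
E
```

```text
[[-0.    -0.36   0.933]
 [ 0.001  0.933  0.36 ]
 [-1.     0.001 -0.   ]]
[[ 0.    -0.253  0.967 -0.157]
 [ 1.     0.001 -0.    -0.002]
 [-0.001  0.967  0.253 -0.068]
 [ 0.     0.     0.     1.   ]]
t 0.35 tcp [ 0.2433 -0.6295  0.2263] tz heading 21.13 joints [-52.4  20.6   0.7  -0.  -70.1 -16.5] F [ 0.3 -0.2 -0.4] w 0.0875
SHIFT tx,ty,tz [0.0266 0.7331 0.4653] TURN [-1.4387e+02  3.0000e-02 -1.0000e-02]
t 0.35 tcp [ 0.2433 -0.6295  0.2263] tz heading 21.13 joints [-52.4  20.6   0.7  -0.  -70.1 -16.5] F [ 0.3 -0.2 -0.4] w 0.0875
SHIFT tx,ty,tz [0.0266 0.7331 0.4653] TURN [ 3.613e+01 -1.000e-02 -2.000e-02]
```

```bash
python3 - <<'E'
from h import *
goto([.45,-.3,.36],10);goto([.45,-.0,.36],-5);goto([.40,.229,.25],-15)
E
```

```text
t 0.35 tcp [ 0.2433 -0.6295  0.2263] tz heading 21.13 joints [-52.4  20.6   0.7  -0.  -70.1 -16.5] F [ 0.3 -0.2 -0.4] w 0.0875
SHIFT tx,ty,tz [-0.1336  0.2329  0.3116] TURN [ 1.113e+01 -1.000e-02 -2.000e-02]
t 0.35 tcp [ 0.2433 -0.6295  0.2263] tz heading 21.13 joints [-52.4  20.6   0.7  -0.  -70.1 -16.5] F [ 0.3 -0.2 -0.4] w 0.0875
SHIFT tx,ty,tz [-0.1335  0.5127  0.4198] TURN [ 2.613e+01 -1.000e-02 -2.000e-02]
t 0.35 tcp [ 0.2433 -0.6295  0.2263] tz heading 21.13 joints [-52.4  20.6   0.7  -0.  -70.1 -16.5] F [ 0.3 -0.2 -0.4] w 0.0875
SHIFT tx,ty,tz [-0.0234  0.7443  0.4557] TURN [ 3.613e+01 -1.000e-02 -2.000e-02]
```

```bash
python3 -m creep '[{"tx":-0.05,"ty":0.03,"tz":0.04,"ax":2},{"tx":-0.08,"ty":0.06,"tz":0.08,"ax":4},{"tx":-0.1,"ty":0.09,"tz":0.12,"ax":6},{"tx":-0.12,"ty":0.12,"tz":0.16,"ax":8},{"tx":-0.13,"ty":0.15,"tz":0.2,"ax":10}]'
python3 - <<'E'
from h import *
goto([.45,-.3,.36],10);goto([.45,-.0,.36],-5);goto([.40,.229,.25],-15)
E
```

```text
t 0.35 tcp [ 0.2433 -0.6295  0.2263] tz heading 21.13 joints [-52.4  20.6   0.7  -0.  -70.1 -16.5] F [ 0.3 -0.2 -0.4] w 0.0875
SHIFT tx,ty,tz [-0.1336  0.2329  0.3116] TURN [ 1.113e+01 -1.000e-02 -2.000e-02]
t 0.35 tcp [ 0.2433 -0.6295  0.2263] tz heading 21.13 joints [-52.4  20.6   0.7  -0.  -70.1 -16.5] F [ 0.3 -0.2 -0.4] w 0.0875
SHIFT tx,ty,tz [-0.1335  0.5127  0.4198] TURN [ 2.613e+01 -1.000e-02 -2.000e-02]
t 0.35 tcp [ 0.2433 -0.6295  0.2263] tz heading 21.13 joints [-52.4  20.6   0.7  -0.  -70.1 -16.5] F [ 0.3 -0.2 -0.4] w 0.0875
SHIFT tx,ty,tz [-0.0234  0.7443  0.4557] TURN [ 3.613e+01 -1.000e-02 -2.000e-02]invalid input
```

```bash
python3 -m creep '[{"ax":2,"ay":0,"az":0,"tx":-0.05,"ty":0.03,"tz":0.04,"fingers":0.087},{"ax":4,"ay":0,"az":0,"tx":-0.08,"ty":0.06,"tz":0.08,"fingers":0.087},{"ax":6,"ay":0,"az":0,"tx":-0.1,"ty":0.09,"tz":0.12,"fingers":0.087},{"ax":8,"ay":0,"az":0,"tx":-0.12,"ty":0.12,"tz":0.16,"fingers":0.087},{"ax":10,"ay":0,"az":0,"tx":-0.13,"ty":0.15,"tz":0.2,"fingers":0.087}]'
python3 - <<'E'
from h import *
goto([.45,-.3,.36],10);goto([.45,-.0,.36],-5);goto([.40,.229,.25],-15)
E
```

```text
time_s: 0.85
tcp_pos: [0.358, -0.4459, 0.3481]
eef_rot: [-53.4, 89.9, -42.4]
contact_force: [1.1, -0.0, -0.3]
gripper_width: 0.0867
t 0.85 tcp [ 0.358  -0.4459  0.3481] tz heading 11.02 joints [-31.6   7.6  -1.    0.  -81.3 -47.4] F [ 1.1 -0.  -0.3] w 0.0867
SHIFT tx,ty,tz [-0.012   0.1256  0.1182] TURN [1.02 0.07 0.09]
t 0.85 tcp [ 0.358  -0.4459  0.3481] tz heading 11.02 joints [-31.6   7.6  -1.    0.  -81.3 -47.4] F [ 1.1 -0.  -0.3] w 0.0867
SHIFT tx,ty,tz [-0.0124  0.4201  0.1755] TURN [16.02  0.08  0.08]
t 0.85 tcp [ 0.358  -0.4459  0.3481] tz heading 11.02 joints [-31.6   7.6  -1.    0.  -81.3 -47.4] F [ 1.1 -0.  -0.3] w 0.0867
SHIFT tx,ty,tz [0.0973 0.6546 0.1701] TURN [26.02  0.09  0.07]
```

```bash
python3 -m creep '[{"ax":2,"ay":0,"az":0,"tx":0,"ty":0.04,"tz":0.03,"fingers":0.087},{"ax":4,"ay":0,"az":0,"tx":-0.01,"ty":0.08,"tz":0.06,"fingers":0.087},{"ax":6,"ay":0,"az":0,"tx":-0.01,"ty":0.12,"tz":0.09,"fingers":0.087},{"ax":8,"ay":0,"az":0,"tx":-0.01,"ty":0.165,"tz":0.11,"fingers":0.087},{"ax":10,"ay":0,"az":0,"tx":-0.01,"ty":0.21,"tz":0.12,"fingers":0.087}]'
python3 - <<'E'
from h import *
goto([.45,-.0,.36],-5);goto([.40,.229,.25],-15)
E
```

```text
time_s: 1.35
tcp_pos: [0.4353, -0.2158, 0.3561]
eef_rot: [139.2, 90.0, 140.2]
contact_force: [0.9, 0.2, -0.0]
gripper_width: 0.087
t 1.35 tcp [ 0.4353 -0.2158  0.3561] tz heading 1.07 joints [ -3.1  -1.2  -9.4  -0.  -81.8 -85.8] F [ 0.9  0.2 -0. ] w 0.087
SHIFT tx,ty,tz [-0.0039  0.2155  0.0188] TURN [ 6.07 -0.01 -0.01]
t 1.35 tcp [ 0.4353 -0.2158  0.3561] tz heading 1.07 joints [ -3.1  -1.2  -9.4  -0.  -81.8 -85.8] F [ 0.9  0.2 -0. ] w 0.087
SHIFT tx,ty,tz [ 0.1062  0.4453 -0.0269] TURN [ 1.607e+01 -1.000e-02 -1.000e-02]
```

```bash
python3 -m creep '[{"ax":3,"ay":0,"az":0,"tx":0,"ty":0.05,"tz":0.005,"fingers":0.087},{"ax":6,"ay":0,"az":0,"tx":0,"ty":0.1,"tz":0.01,"fingers":0.087},{"ax":9,"ay":0,"az":0,"tx":0,"ty":0.15,"tz":0.01,"fingers":0.087},{"ax":12,"ay":0,"az":0,"tx":0.01,"ty":0.195,"tz":0.005,"fingers":0.087},{"ax":13,"ay":0,"az":0,"tx":0.03,"ty":0.24,"tz":0,"fingers":0.087}]'
python3 - <<'E'
from h import *
goto([.40,.226,.22],-15)
E
```

```text
time_s: 1.85
tcp_pos: [0.43, 0.0241, 0.3276]
eef_rot: [34.0, 89.8, 22.1]
contact_force: [1.3, -0.1, -0.3]
gripper_width: 0.0873
t 1.85 tcp [0.43   0.0241 0.3276] tz heading -11.96 joints [  29.7   -6.7  -18.     0.   -78.5 -131.6] F [ 1.3 -0.1 -0.3] w 0.0873
SHIFT tx,ty,tz [ 0.1078  0.1911 -0.0715] TURN [ 3.04  0.18 -0.13]
```

```bash
python3 -m creep '[{"ax":1,"ay":0,"az":0,"tx":0.02,"ty":0.045,"tz":-0.015,"fingers":0.087},{"ax":2,"ay":0,"az":0,"tx":0.05,"ty":0.09,"tz":-0.03,"fingers":0.087},{"ax":3,"ay":0,"az":0,"tx":0.08,"ty":0.135,"tz":-0.045,"fingers":0.087},{"ax":3,"ay":0,"az":0,"tx":0.105,"ty":0.175,"tz":-0.06,"fingers":0.087},{"ax":3,"ay":0,"az":0,"tx":0.108,"ty":0.191,"tz":-0.07,"fingers":0.087}]'
python3 - <<'E'
from m import *
c=cap('wrist'); cv2.imwrite('pics/w1.png',c['pixels']); M=masks(c)
print('orange');rect(c,M['orange'],.036)
print('blade');rect(c,M['steel'],.008,.005)
goto([.413,.222,.005],-15)
E
```

```text
time_s: 2.35
tcp_pos: [0.3992, 0.225, 0.2162]
eef_rot: [-125.4, 89.9, -140.2]
contact_force: [0.3, -1.1, 0.5]
gripper_width: 0.0873
orange
1167 px mean 259.7 181.6 ctr [0.4148 0.2222] size [0.0308 0.0575] long-axis deg -15.3 mean [0.4128 0.2226] zmed 0.0347
blade
493 px mean 258.5 225.1 ctr [0.4729 0.2054] size [0.019 0.04 ] long-axis deg -14.74 mean [0.4728 0.2054] zmed 0.007
t 2.4 tcp [0.3988 0.2272 0.2155] tz heading -14.8 joints [ 5.430e+01  3.000e-01 -2.620e+01 -1.000e-01 -6.370e+01 -1.591e+02] F [-0.7  3.6 -1.2] w 0.0869
SHIFT tx,ty,tz [ 0.2105 -0.001   0.0154] TURN [ 0.2  -0.11  0.12]
```

View pics/w1.png

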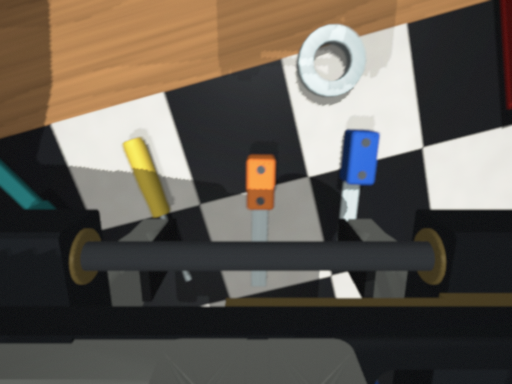

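```bash
python3 -m creep '[{"ax":0,"ay":0,"az":0,"tx":0.03,"ty":-0.001,"tz":0.008,"fingers":0.065},{"ax":0,"ay":0,"az":0,"tx":0.07,"ty":-0.001,"tz":0.015,"fingers":0.065},{"ax":0,"ay":0,"az":0,"tx":0.11,"ty":-0.001,"tz":0.015,"fingers":0.065},{"ax":0,"ay":0,"az":0,"tx":0.14,"ty":-0.001,"tz":0.015,"fingers":0.065},{"ax":0,"ay":0,"az":0,"tx":0.15,"ty":-0.001,"tz":0.015,"fingers":0.065}]'
python3 - <<'E'
from m import *
c=cap('wrist'); cv2.imwrite('pics/w2.png',c['pixels']); M=masks(c)
rect(c,M['orange'],.036)
goto([.4138,.2221,.006],-15.1)
E
```

```text
time_s: 2.9
tcp_pos: [0.4136, 0.2171, 0.0659]
eef_rot: [-118.0, 89.7, -132.9]
contact_force: [-0.4, -0.5, 0.8]
gripper_width: 0.0651
2809 px mean 266.3 208.5 ctr [0.41   0.2226] size [0.0298 0.0433] long-axis deg -15.51 mean [0.4101 0.2224] zmed 0.0349
t 2.95 tcp [0.4138 0.2173 0.0659] tz heading -14.89 joints [  51.9   11.3  -36.7   -0.   -42.2 -156.8] F [ 0.4  0.  -1.4] w 0.0652
SHIFT tx,ty,tz [ 0.0599  0.0049 -0.0011] TURN [ 0.21 -0.12  0.23]
```

View pics/w2.png

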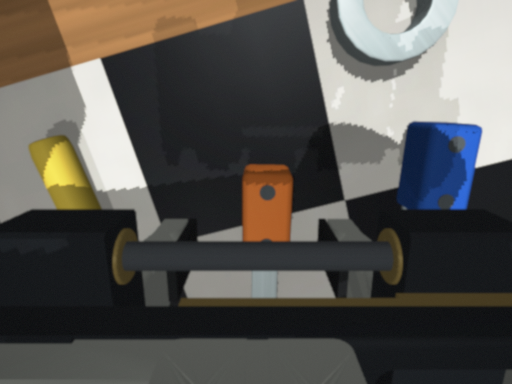

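```bash
python3 -m creep '[{"ax":0,"ay":0,"az":0,"tx":0.02,"ty":0.004,"tz":0,"fingers":0.065},{"ax":0,"ay":0,"az":0,"tx":0.05,"ty":0.005,"tz":0,"fingers":0.065},{"ax":0,"ay":0,"az":0,"tx":0.06,"ty":0.005,"tz":0,"fingers":0.065},{"ax":0,"ay":0,"az":0,"tx":0.06,"ty":0.005,"tz":0,"fingers":0.065},{"ax":0,"ay":0,"az":0,"tx":0.06,"ty":0.005,"tz":0,"fingers":0.02}]' 40
python3 -m creep '[{"ax":0,"ay":0,"az":0,"tx":0,"ty":0,"tz":0,"fingers":0.02},{"ax":0,"ay":0,"az":0,"tx":0,"ty":0,"tz":0,"fingers":0.02},{"ax":0,"ay":0,"az":0,"tx":0,"ty":0,"tz":0,"fingers":0.02},{"ax":0,"ay":0,"az":0,"tx":0,"ty":0,"tz":0,"fingers":0.02}]' 40
```

```text
time_s: 3.45
tcp_pos: [0.4168, 0.224, 0.0096]
eef_rot: [52.1, 89.9, 37.3]
contact_force: [0.5, -0.8, -0.6]
gripper_width: 0.0611
time_s: 3.85
tcp_pos: [0.4163, 0.2235, 0.0089]
eef_rot: [62.3, 90.0, 47.4]
contact_force: [-1.3, 0.1, 6.4]
gripper_width: 0.0318
```

```bash
python3 -m creep '[{"ax":0,"ay":0,"az":0,"tx":-0.03,"ty":0,"tz":0,"fingers":0.02},{"ax":0,"ay":0,"az":0,"tx":-0.07,"ty":0,"tz":0,"fingers":0.02},{"ax":0,"ay":0,"az":0,"tx":-0.115,"ty":0,"tz":0,"fingers":0.02},{"ax":0,"ay":0,"az":0,"tx":-0.16,"ty":-0.02,"tz":0,"fingers":0.02},{"ax":0,"ay":0,"az":0,"tx":-0.2,"ty":-0.05,"tz":0,"fingers":0.02}]'
python3 - <<'E'
from m import *
a=np.radians(16.8);A=np.array([.6015,-.0845])
p=A-.201*np.array([np.cos(a),np.sin(a)]);print(p)
goto([*p,.28],16.8)
c=cap('scene'); cv2.imwrite('pics/s2.png',c['pixels'])
c=cap('wrist'); cv2.imwrite('pics/w3.png',c['pixels'])
E
```

```text
time_s: 4.35
tcp_pos: [0.4034, 0.1752, 0.2106]
eef_rot: [52.5, 89.9, 37.7]
contact_force: [1.8, -0.7, -0.8]
gripper_width: 0.0321
[ 0.40907878 -0.14259539]
t 4.35 tcp [0.4034 0.1752 0.2106] tz heading -14.8 joints [  49.4   -1.6  -28.8    0.   -62.8 -154.2] F [ 1.8 -0.7 -0.8] w 0.0321
SHIFT tx,ty,tz [-0.0696 -0.3058  0.0867] TURN [-3.16e+01  5.00e-02 -3.00e-02]
```

View pics/s2.png

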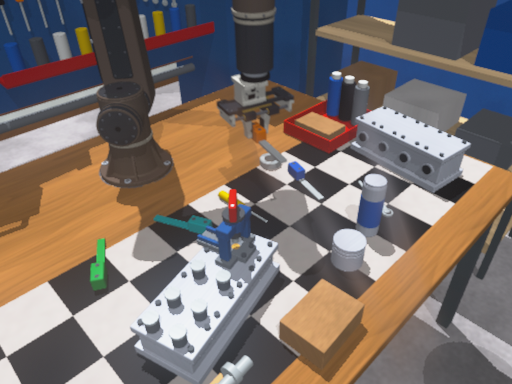

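View pics/w3.png

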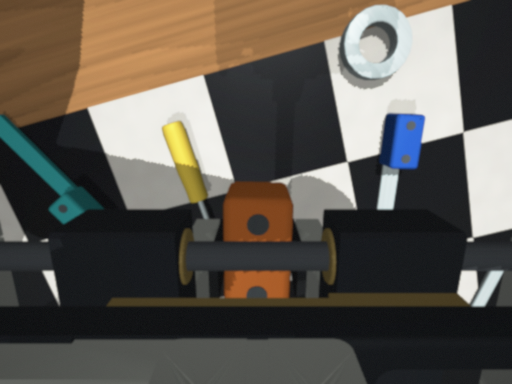

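```bash
python3 -m creep '[{"ax":-5,"ay":0,"az":0,"tx":-0.025,"ty":-0.04,"tz":0.012,"fingers":0.02},{"ax":-10,"ay":0,"az":0,"tx":-0.045,"ty":-0.08,"tz":0.024,"fingers":0.02},{"ax":-15,"ay":0,"az":0,"tx":-0.06,"ty":-0.12,"tz":0.036,"fingers":0.02},{"ax":-20,"ay":0,"az":0,"tx":-0.07,"ty":-0.16,"tz":0.048,"fingers":0.02},{"ax":-25,"ay":0,"az":0,"tx":-0.07,"ty":-0.2,"tz":0.06,"fingers":0.02}]'
python3 - <<'E'
from m import *
goto([.409,-.1426,.28],16.8)
E
```

```text
time_s: 4.95
tcp_pos: [0.4101, -0.035, 0.2796]
eef_rot: [9.7, 89.9, 20.1]
contact_force: [1.7, -0.2, -0.8]
gripper_width: 0.0321
t 4.95 tcp [ 0.4101 -0.035   0.2796] tz heading 10.38 joints [  22.9   -7.6  -24.9    0.   -72.6 -102.5] F [ 1.7 -0.2 -0.8] w 0.0321
SHIFT tx,ty,tz [-0.0005 -0.1057 -0.0204] TURN [-6.42  0.15 -0.02]
```

```bash
python3 -m creep '[{"ax":-3,"ay":0,"az":0,"tx":0,"ty":-0.04,"tz":-0.008,"fingers":0.02},{"ax":-5,"ay":0,"az":0,"tx":0,"ty":-0.075,"tz":-0.015,"fingers":0.02},{"ax":-6.4,"ay":0.1,"az":0,"tx":0,"ty":-0.1,"tz":-0.02,"fingers":0.02},{"ax":-6.4,"ay":0.1,"az":0,"tx":0.02,"ty":-0.106,"tz":-0.02,"fingers":0.02},{"ax":-6.4,"ay":0.1,"az":0,"tx":0.05,"ty":-0.106,"tz":-0.02,"fingers":0.02}]'
python3 - <<'E'
from m import *
for n in('top','scene','wrist'):
    c=cap(n); cv2.imwrite(f'pics/{n}3.png',c['pixels'])
    if n=='top':
        b=cv2.resize(c['pixels'][130:270,240:380],None,fx=5,fy=5,interpolation=cv2.INTER_CUBIC);cv2.imwrite('pics/t3c.png',b[:600])
goto([.409,-.1426,.14],16.8)
E
```

```text
time_s: 5.45
tcp_pos: [0.4095, -0.1426, 0.2284]
eef_rot: [-43.7, 90.0, -27.3]
contact_force: [0.3, 1.0, -2.3]
gripper_width: 0.0317
t 5.6 tcp [ 0.4074 -0.1417  0.2269] tz heading 16.49 joints [  7.2  -3.  -27.9  -0.  -65.5 -80.7] F [-0.3  0.1  0.6] w 0.032
SHIFT tx,ty,tz [ 0.0869 -0.0015  0.0019] TURN [-0.31 -0.36 -0.07]
```

View pics/t3c.png

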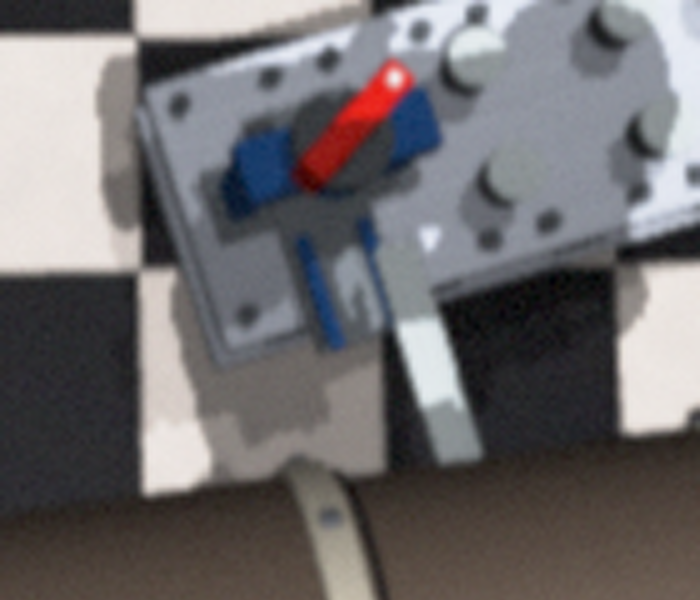

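View pics/wrist3.png

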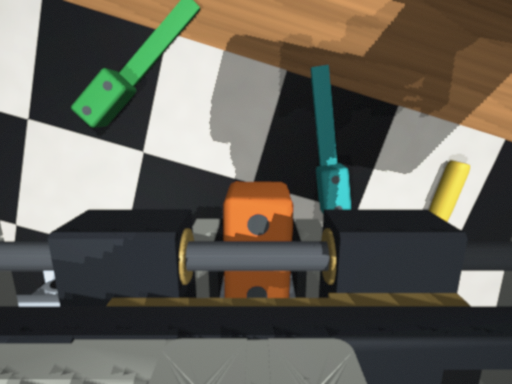

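```bash
cat > blade.py <<'E'
from m import *
def blade(z, save=None):
    c=cap('top')
    if save: cv2.imwrite(save,c['pixels'])
    P=cloud(c); h=cv2.cvtColor(c['pixels'],cv2.COLOR_BGR2HSV)
    m=(abs(P[...,2]-z)<.012)&(h[...,1]<60)&(h[...,2]>80); m=box(m,280,150,350,235)
    n,l,s,_=cv2.connectedComponentsWithStats(m.astype(np.uint8)); k=l==1+np.argmax(s[1:,4])
    vv,uu=np.nonzero(k); W=np.array([onz(c,x,y,z)[:2] for x,y in zip(uu,vv)])
    mu=W.mean(0); ev,V=np.linalg.eigh(np.cov(W.T)); d=V[:,1]*np.sign(V[0,1]); t=(W-mu)@d; q=(W-mu)@np.array([-d[1],d[0]])
    print('blade n',len(W),'head',np.degrees(np.arctan2(d[1],d[0])).round(2),'mean',mu.round(4),'len',np.ptp(t).round(3),'wid',np.ptp(q).round(3),'zmed',np.median(P[k][:,2]).round(4),'tip',(mu+d*(t.max()+.001)).round(4))
    a=np.radians(16.8);A=np.array([.6015,-.0845]);ex=np.array([np.cos(a),np.sin(a)]);ey=np.array([-ex[1],ex[0]])
    for w,p in(('mean',mu),('tip',mu+d*(t.max()+.001))): print(w,'in stop frame',((p-A)@ex).round(4),((p-A)@ey).round(4))
    s=r.get_state(); print('tcp in stop frame',((s['tcp_pos'][:2]-A)@ex).round(4),((s['tcp_pos'][:2]-A)@ey).round(4),s['tcp_pos'][2])
E
python3 -c "
from blade import *
blade(.226)"
```

```text
blade n 398 head 16.12 mean [ 0.4964 -0.1145] len 0.1 wid 0.022 zmed 0.226 tip [ 0.5452 -0.1004]
mean in stop frame -0.1093 0.0017
tip in stop frame -0.0585 0.0011
tcp in stop frame -0.2011 0.0011 0.2284812461719065
```

```bash
python3 -m creep '[{"ax":-0.5,"ay":0,"az":0,"tx":0.03,"ty":-0.002,"tz":0,"fingers":0.02},{"ax":-0.5,"ay":0,"az":0,"tx":0.06,"ty":-0.0025,"tz":0,"fingers":0.02},{"ax":-0.5,"ay":0,"az":0,"tx":0.08,"ty":-0.0025,"tz":0,"fingers":0.02},{"ax":-0.5,"ay":0,"az":0,"tx":0.09,"ty":-0.0025,"tz":0,"fingers":0.02},{"ax":-0.5,"ay":0,"az":0,"tx":0.09,"ty":-0.0025,"tz":0,"fingers":0.02}]'
python3 - <<'E'
from blade import *
blade(.138,'pics/t4.png')
im=cv2.imread('pics/t4.png');cv2.imwrite('pics/t4c.png',cv2.resize(im[140:240,270:370],None,fx=6,fy=6,interpolation=cv2.INTER_CUBIC))
c=cap('scene');cv2.imwrite('pics/s4c.png',cv2.resize(c['pixels'][170:290,160:290],None,fx=5,fy=5,interpolation=cv2.INTER_CUBIC))
E
```

```text
time_s: 6.15
tcp_pos: [0.4097, -0.1437, 0.1385]
eef_rot: [178.4, 89.9, -164.5]
contact_force: [0.4, -0.0, -0.1]
gripper_width: 0.0319
blade n 321 head 16.56 mean [ 0.4985 -0.1154] len 0.1 wid 0.021 zmed 0.1379 tip [ 0.5469 -0.101 ]
mean in stop frame -0.1076 0.0002
tip in stop frame -0.057 -0.0
tcp in stop frame -0.2002 -0.0015 0.13930852766735932
```

View pics/t4c.png

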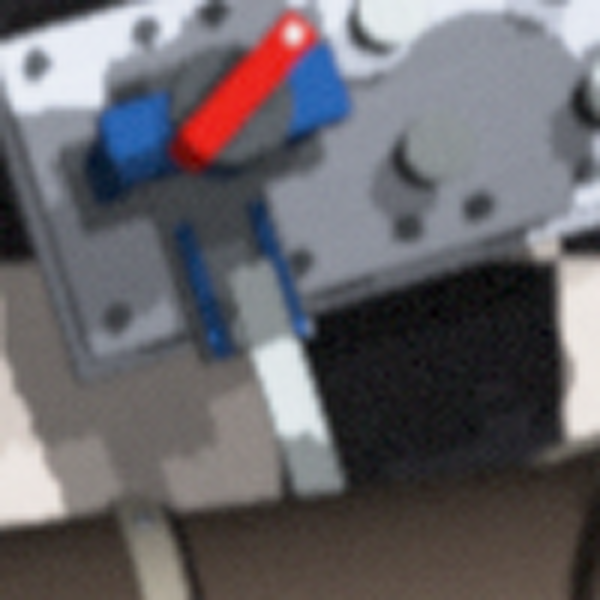

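View pics/s4c.png

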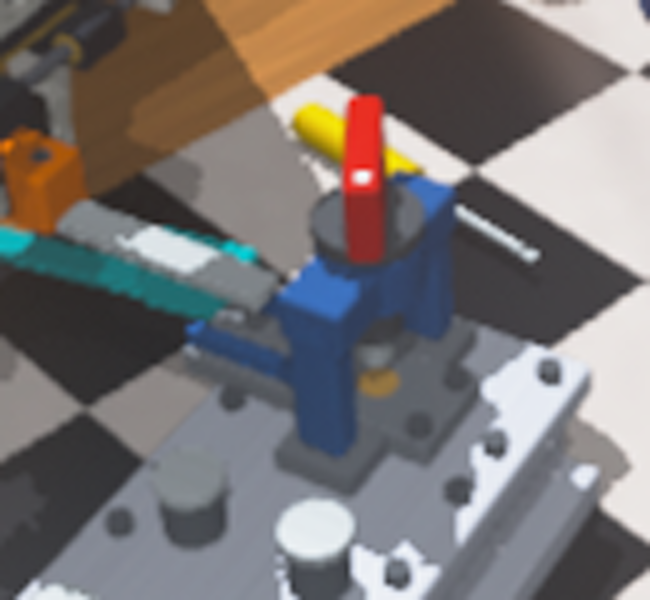

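```bash
python3 -m creep '[{"ax":-0.2,"ay":0,"az":0,"tx":0.006,"ty":-0.001,"tz":0,"fingers":0.02},{"ax":-0.2,"ay":0,"az":0,"tx":0.012,"ty":-0.001,"tz":0,"fingers":0.02},{"ax":-0.2,"ay":0,"az":0,"tx":0.018,"ty":-0.001,"tz":0,"fingers":0.02},{"ax":-0.2,"ay":0,"az":0,"tx":0.022,"ty":-0.001,"tz":0,"fingers":0.02},{"ax":-0.2,"ay":0,"az":0,"tx":0.022,"ty":-0.001,"tz":0,"fingers":0.02}]'
python3 - <<'E'
from blade import *
blade(.116,'pics/t5.png')
im=cv2.imread('pics/t5.png');cv2.imwrite('pics/t5c.png',cv2.resize(im[140:240,270:370],None,fx=6,fy=6,interpolation=cv2.INTER_CUBIC))
goto([.45,-.13,.115],16.8)
E
```

```text
time_s: 6.75
tcp_pos: [0.4093, -0.1449, 0.1157]
eef_rot: [171.5, 89.8, -171.3]
contact_force: [-0.5, 0.3, -1.5]
gripper_width: 0.0317
blade n 348 head 16.57 mean [ 0.5037 -0.1146] len 0.115 wid 0.025 zmed 0.1149 tip [ 0.5619 -0.0973]
mean in stop frame -0.1023 -0.0005
tip in stop frame -0.0416 -0.0008
tcp in stop frame -0.2013 -0.0024 0.11604683885609454
t 6.8 tcp [ 0.4095 -0.145   0.116 ] tz heading 17.23 joints [  6.7   4.  -37.2   0.  -49.  -79.5] F [ 0.8 -0.8 -1.4] w 0.0323
SHIFT tx,ty,tz [0.0009 0.0023 0.0431] TURN [ 0.43 -0.15 -0.01]
```

View pics/t5c.png

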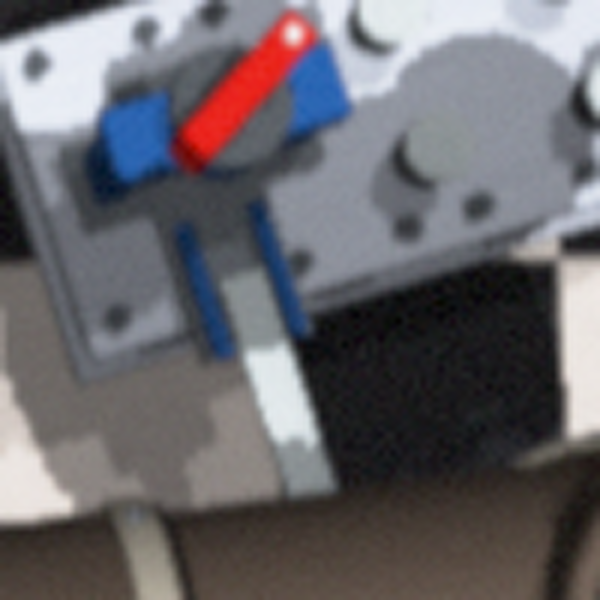

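```bash
python3 -m creep '[{"ax":0,"ay":0,"az":0,"tx":0,"ty":0,"tz":0.01,"fingers":0.02},{"ax":0,"ay":0,"az":0,"tx":0,"ty":0,"tz":0.02,"fingers":0.02},{"ax":0,"ay":0,"az":0,"tx":0,"ty":0,"tz":0.03,"fingers":0.02},{"ax":0,"ay":0,"az":0,"tx":0,"ty":0,"tz":0.04,"fingers":0.02},{"ax":0,"ay":0,"az":0,"tx":0,"ty":0,"tz":0.045,"fingers":0.02}]'
python3 - <<'E'
from blade import *
blade(.114,'pics/t6.png')
im=cv2.imread('pics/t6.png');cv2.imwrite('pics/t6c.png',cv2.resize(im[140:240,270:370],None,fx=6,fy=6,interpolation=cv2.INTER_CUBIC))
goto([.45,-.13,.115],16.8)
c=cap('scene');cv2.imwrite('pics/s6c.png',cv2.resize(c['pixels'][170:290,160:290],None,fx=5,fy=5,interpolation=cv2.INTER_CUBIC))
E
```

```text
time_s: 7.3
tcp_pos: [0.4541, -0.1311, 0.1162]
eef_rot: [-179.3, 89.9, -162.0]
contact_force: [0.3, 0.1, -1.6]
gripper_width: 0.0315
blade n 226 head 17.61 mean [ 0.5553 -0.1001] len 0.07 wid 0.025 zmed 0.1156 tip [ 0.5909 -0.0888]
mean in stop frame -0.0487 -0.0016
tip in stop frame -0.0114 -0.0011
tcp in stop frame -0.1544 -0.0021 0.11621698739736108
t 7.35 tcp [ 0.4543 -0.1311  0.1162] tz heading 17.26 joints [  7.8   7.6 -32.8   0.  -49.6 -80.6] F [ 1.1  0.8 -0.6] w 0.0319
SHIFT tx,ty,tz [ 0.0012  0.0023 -0.0038] TURN [ 0.46 -0.09  0.01]
```

View pics/t6c.png

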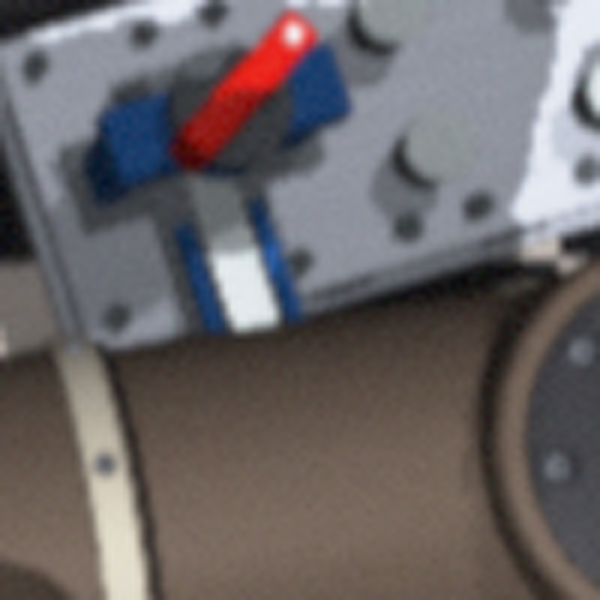

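View pics/s6c.png

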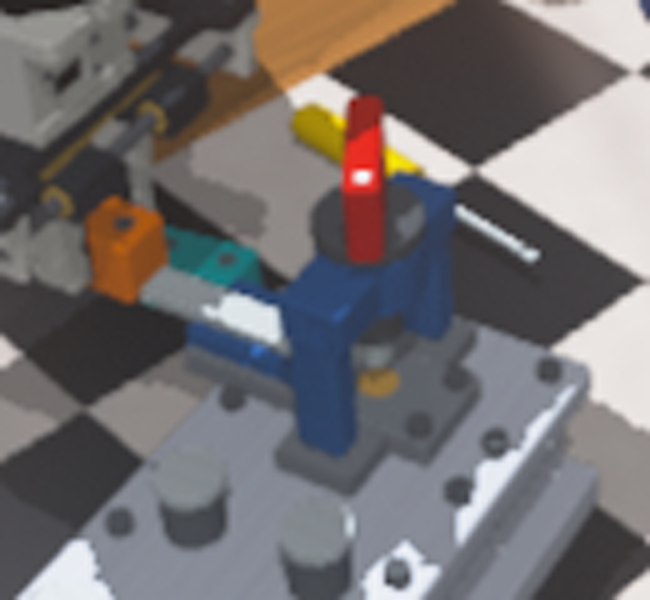

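```bash
python3 -m creep '[{"ax":0,"ay":0,"az":0,"tx":0.0015,"ty":0,"tz":0.006,"fingers":0.02},{"ax":0,"ay":0,"az":0,"tx":0.0015,"ty":0,"tz":0.014,"fingers":0.02},{"ax":0,"ay":0,"az":0,"tx":0.0015,"ty":0,"tz":0.022,"fingers":0.02},{"ax":0,"ay":0,"az":0,"tx":0.0015,"ty":0,"tz":0.028,"fingers":0.02},{"ax":0,"ay":0,"az":0,"tx":0.0015,"ty":0,"tz":0.031,"fingers":0.02}]'
python3 - <<'E'
from blade import *
blade(.114,'pics/t7.png')
c=cap('scene');cv2.imwrite('pics/s7c.png',cv2.resize(c['pixels'][170:290,160:290],None,fx=5,fy=5,interpolation=cv2.INTER_CUBIC))
print(r.get_state()['contact_force'])
E
```

```text
time_s: 7.9
tcp_pos: [0.4831, -0.1222, 0.1147]
eef_rot: [179.1, 89.9, -163.7]
contact_force: [-0.1, 0.2, -0.5]
gripper_width: 0.0318
blade n 110 head -73.08 mean [ 0.602  -0.1923] len 0.031 wid 0.029 zmed 0.1226 tip [ 0.6069 -0.2083]
mean in stop frame -0.0306 -0.1033
tip in stop frame -0.0306 -0.12
tcp in stop frame -0.1241 -0.0018 0.11467732978035278
[ 0.41683182  1.13117365 -1.03184703]
```

View pics/s7c.png

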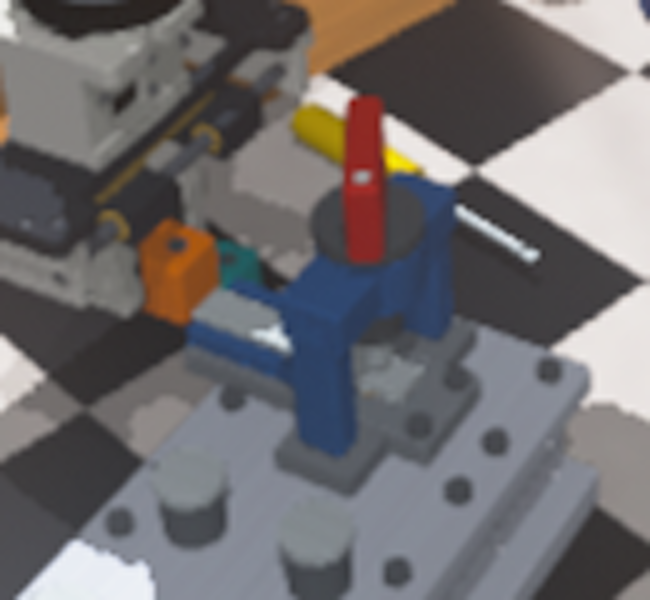

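```bash
python3 -m creep '[{"ax":0,"ay":0,"az":0,"tx":0.001,"ty":0,"tz":0,"fingers":0.02},{"ax":0,"ay":0,"az":0,"tx":0.002,"ty":0,"tz":0.001,"fingers":0.02},{"ax":0,"ay":0,"az":0,"tx":0.002,"ty":0,"tz":0.001,"fingers":0.02}]'
```

```text
time_s: 8.3
tcp_pos: [0.4832, -0.1222, 0.1129]
eef_rot: [180.0, 89.9, -162.8]
contact_force: [-1.3, -0.6, -0.1]
gripper_width: 0.0314
```

```bash
python3 -m creep '[{"ax":0,"ay":0,"az":0,"tx":0.001,"ty":0,"tz":0,"fingers":0.02},{"ax":0,"ay":0,"az":0,"tx":0.001,"ty":0,"tz":0,"fingers":0.02}]'
python3 -m creep '[{"ax":0,"ay":0,"az":0,"tx":0.001,"ty":0,"tz":0,"fingers":0.02}]'
```

```text
time_s: 8.5
tcp_pos: [0.4834, -0.1224, 0.1126]
eef_rot: [-156.8, 89.9, -139.6]
contact_force: [-3.1, -0.7, 8.1]
gripper_width: 0.0317
time_s: 8.6
tcp_pos: [0.4834, -0.1226, 0.1121]
eef_rot: [-137.8, 89.9, -120.5]
contact_force: [-7.2, -2.0, 15.7]
gripper_width: 0.0317
```

```bash
python3 -m creep '[{"ax":0,"ay":0,"az":0,"tx":-0.0015,"ty":0,"tz":0,"fingers":0.02},{"ax":0,"ay":0,"az":0,"tx":-0.0015,"ty":0,"tz":0,"fingers":0.036},{"ax":0,"ay":0,"az":0,"tx":-0.0015,"ty":0,"tz":0,"fingers":0.05},{"ax":0,"ay":0,"az":0,"tx":-0.0015,"ty":0,"tz":0,"fingers":0.055},{"ax":0,"ay":0,"az":0,"tx":-0.0015,"ty":0,"tz":0,"fingers":0.06}]'
python3 - <<'E'
from h import *
c=cap('scene');cv2.imwrite('pics/s8c.png',cv2.resize(c['pixels'][170:290,160:290],None,fx=5,fy=5,interpolation=cv2.INTER_CUBIC))
c=cap('wrist');cv2.imwrite('pics/w8.png',c['pixels'])
E
```

```text
time_s: 9.1
tcp_pos: [0.4833, -0.122, 0.1121]
eef_rot: [173.8, 89.9, -168.9]
contact_force: [0.3, -0.2, 0.3]
gripper_width: 0.0544
```

View pics/s8c.png

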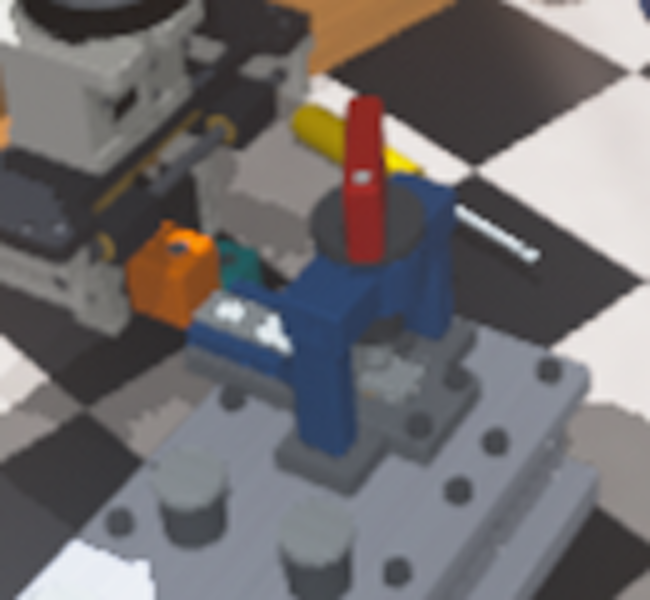

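View pics/w8.png

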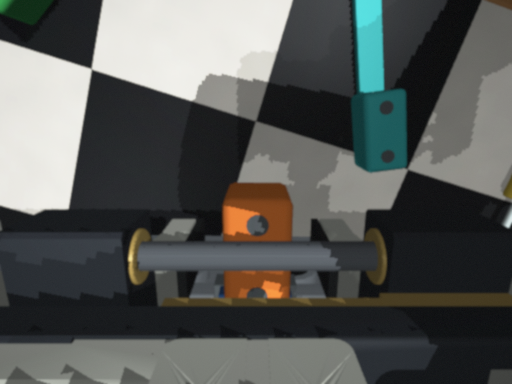

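```bash
python3 -m creep '[{"ax":0,"ay":0,"az":0,"tx":-0.02,"ty":0,"tz":0,"fingers":0.06},{"ax":0,"ay":0,"az":0,"tx":-0.06,"ty":0,"tz":0,"fingers":0.06},{"ax":0,"ay":0,"az":0,"tx":-0.1,"ty":0,"tz":0,"fingers":0.06},{"ax":0,"ay":0,"az":0,"tx":-0.15,"ty":0,"tz":0,"fingers":0.06},{"ax":-8,"ay":0,"az":0,"tx":-0.19,"ty":0,"tz":0,"fingers":0.06}]'
python3 -m creep '[{"ax":-8,"ay":0,"az":0,"tx":-0.02,"ty":0,"tz":0,"fingers":0.06},{"ax":-16,"ay":0,"az":0,"tx":-0.03,"ty":0,"tz":0,"fingers":0.06},{"ax":-24,"ay":0,"az":0,"tx":-0.03,"ty":0,"tz":0,"fingers":0.06},{"ax":-32,"ay":0,"az":0,"tx":-0.03,"ty":0,"tz":0,"fingers":0.06},{"ax":-40,"ay":0,"az":0,"tx":-0.03,"ty":0,"tz":0,"fingers":0.06}]'
python3 - <<'E'
from m import *
goto([.6015,-.0845,.29],137.7)
c=cap('top'); M=masks(c)
print('red');rect(c,box(M['red'],290,130,335,180),.244)
c=cap('scene');cv2.imwrite('pics/s9.png',c['pixels']);cv2.imwrite('pics/s9c.png',cv2.resize(c['pixels'][170:290,160:290],None,fx=5,fy=5,interpolation=cv2.INTER_CUBIC))
E
```

```text
time_s: 9.7
tcp_pos: [0.4837, -0.1221, 0.3051]
eef_rot: [-105.7, 90.0, -80.4]
contact_force: [0.7, -0.1, -0.5]
gripper_width: 0.06
time_s: 10.2
tcp_pos: [0.4835, -0.122, 0.3322]
eef_rot: [124.0, 89.9, -170.5]
contact_force: [0.2, -0.2, -0.5]
gripper_width: 0.0604
t 10.2 tcp [ 0.4835 -0.122   0.3322] tz heading 65.56 joints [  8.5   0.6 -10.6   0.  -78.9 -32.9] F [ 0.2 -0.2 -0.5] w 0.0604
SHIFT tx,ty,tz [ 0.042  -0.0919  0.0829] TURN [-72.14   0.    -0.1 ]
red
```

View pics/s9c.png

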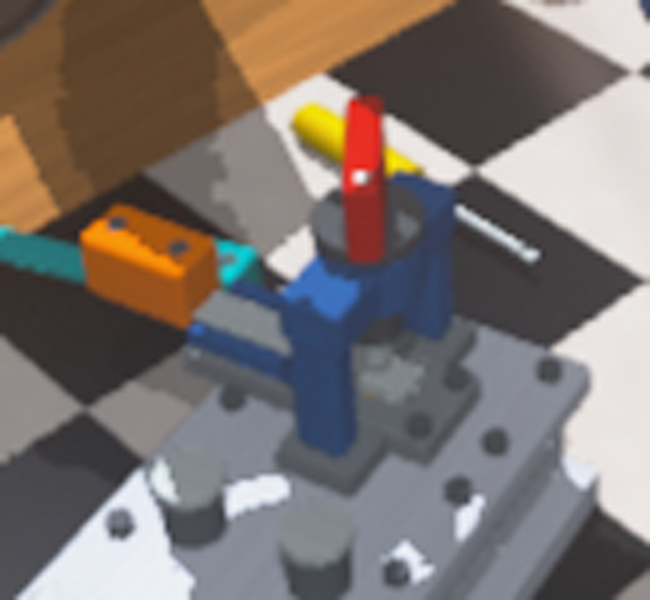

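```bash
python3 -m creep '[{"ax":-8,"ay":0,"az":0,"tx":0,"ty":-0.015,"tz":0.012,"fingers":0.06},{"ax":-16,"ay":0,"az":0,"tx":0,"ty":-0.03,"tz":0.025,"fingers":0.06},{"ax":-24,"ay":0,"az":0,"tx":0.01,"ty":-0.05,"tz":0.045,"fingers":0.06},{"ax":-32,"ay":0,"az":0,"tx":0.01,"ty":-0.07,"tz":0.06,"fingers":0.06},{"ax":-40,"ay":0,"az":0,"tx":0.02,"ty":-0.08,"tz":0.07,"fingers":0.06}]'
python3 - <<'E'
from h import *
goto([.6012,-.0842,.29],137.7)
E
```

```text
time_s: 10.8
tcp_pos: [0.5876, -0.0917, 0.3121]
eef_rot: [118.7, 89.9, -136.0]
contact_force: [-0.5, 1.2, 0.1]
gripper_width: 0.0598
t 10.8 tcp [ 0.5876 -0.0917  0.3121] tz heading 105.3 joints [ 10.   10.6  -1.9   0.  -77.6   5.3] F [-0.5  1.2  0.1] w 0.0598
SHIFT tx,ty,tz [ 0.0221 -0.0152  0.0036] TURN [-3.24e+01 -1.00e-02 -6.00e-02]
```

```bash
python3 -m creep '[{"ax":-8,"ay":0,"az":0,"tx":0,"ty":-0.008,"tz":0.002,"fingers":0.06},{"ax":-16,"ay":0,"az":0,"tx":0.01,"ty":-0.015,"tz":0.004,"fingers":0.06},{"ax":-24,"ay":0,"az":0,"tx":0.015,"ty":-0.015,"tz":0.004,"fingers":0.06},{"ax":-32,"ay":0,"az":0,"tx":0.022,"ty":-0.015,"tz":0.004,"fingers":0.06},{"ax":-32.4,"ay":0,"az":0,"tx":0.022,"ty":-0.015,"tz":0.004,"fingers":0.06}]'
python3 - <<'E'
from m import *
c=cap('wrist'); cv2.imwrite('pics/w10.png',c['pixels']); M=masks(c)
rect(c,M['red'],.244,.02)
goto([.6012,-.0842,.212],137.7)
E
```

```text
time_s: 11.3
tcp_pos: [0.5985, -0.0841, 0.2887]
eef_rot: [48.1, 89.8, -174.4]
contact_force: [-0.4, -0.1, 0.1]
gripper_width: 0.0601
1960 px mean 252.1 195.4 ctr [ 0.6085 -0.09  ] size [0.015  0.0657] long-axis deg -42.15 mean [ 0.6078 -0.0895] zmed 0.2427
t 11.35 tcp [ 0.5987 -0.0842  0.2895] tz heading 137.34 joints [ 10.5  12.1  -2.8   0.  -75.2  36.8] F [-0.1 -0.3  0.5] w 0.06
SHIFT tx,ty,tz [ 0.0775 -0.0018 -0.002 ] TURN [-0.36  0.1  -0.14]
```

View pics/w10.png

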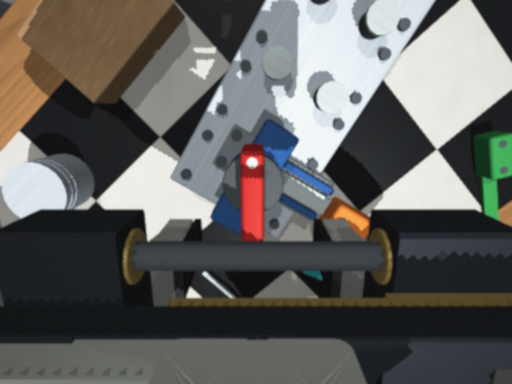

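```bash
python3 - <<'E'
from m import *
c=cap('wrist'); M=masks(c);P=cloud(c)
k=M['red']&(abs(P[...,2]-.244)<.004); Q=P[k]; a=np.radians(137.7);d=np.array([np.cos(a),np.sin(a)]);A=np.array([.6015,-.0845])
t=(Q[:,:2]-A)@d; q=(Q[:,:2]-A)@np.array([-d[1],d[0]])
print('along',np.percentile(t,[0,2,98,100]).round(4),'across',np.percentile(q,[2,50,98]).round(4))
c=cap('top'); M=masks(c);P=cloud(c);k=box(M['red'],280,120,340,180)&(P[...,2]>.22);print(k.sum())
goto([.6015,-.0845,.212],137.7)
E
```

```text
along [-0.039  -0.0378  0.0234  0.0256] across [-0.0079 -0.0006  0.0068]
122
t 11.45 tcp [ 0.5991 -0.0842  0.2903] tz heading 137.31 joints [ 10.5  12.1  -2.7   0.  -75.3  36.8] F [-0.2 -0.1  0.7] w 0.06
SHIFT tx,ty,tz [ 0.0783 -0.0015 -0.002 ] TURN [-0.39  0.04 -0.08]
```

```bash
python3 -m creep '[{"ax":-0.4,"ay":0,"az":0,"tx":0.01,"ty":-0.001,"tz":-0.003,"fingers":0.06},{"ax":-0.4,"ay":0,"az":0,"tx":0.03,"ty":-0.0015,"tz":-0.004,"fingers":0.06},{"ax":-0.4,"ay":0,"az":0,"tx":0.055,"ty":-0.0015,"tz":-0.004,"fingers":0.06},{"ax":-0.4,"ay":0,"az":0,"tx":0.075,"ty":-0.0015,"tz":-0.004,"fingers":0.06},{"ax":-0.4,"ay":0,"az":0,"tx":0.077,"ty":-0.0015,"tz":-0.004,"fingers":0.06}]'
python3 - <<'E'
from m import *
c=cap('wrist'); cv2.imwrite('pics/w11.png',c['pixels']); M=masks(c);P=cloud(c)
k=M['red']&(abs(P[...,2]-.244)<.004); Q=P[k]; a=np.radians(137.7);d=np.array([np.cos(a),np.sin(a)]);A=np.array([.6015,-.0845])
t=(Q[:,:2]-A)@d; q=(Q[:,:2]-A)@np.array([-d[1],d[0]])
print('along',np.percentile(t,[0,2,98,100]).round(4),'across',np.percentile(q,[2,50,98]).round(4))
goto([.603,-.0858,.212],137.7)
E
```

```text
time_s: 11.95
tcp_pos: [0.6012, -0.0859, 0.2098]
eef_rot: [45.6, 89.6, -176.5]
contact_force: [-0.6, 0.3, -0.0]
gripper_width: 0.0599
along [-0.0392 -0.0384  0.0132  0.0147] across [-0.0079 -0.0006  0.0067]
t 12.0 tcp [ 0.602  -0.086   0.2114] tz heading 137.94 joints [ 10.3  15.   -9.2  -0.  -66.   37.7] F [-0.9  0.6  0.2] w 0.0605
SHIFT tx,ty,tz [-0.0007 -0.0008 -0.0006] TURN [ 0.24  0.17 -0.21]
```

View pics/w11.png

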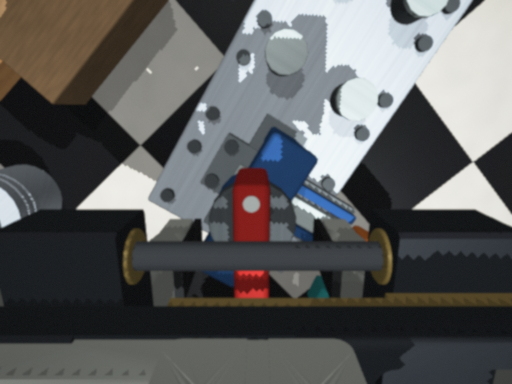

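```bash
python3 -m creep '[{"ax":0.2,"ay":0,"az":0,"tx":-0.001,"ty":-0.0005,"tz":-0.002,"fingers":0.06},{"ax":0.2,"ay":0,"az":0,"tx":-0.001,"ty":-0.0005,"tz":-0.002,"fingers":0.03},{"ax":0.2,"ay":0,"az":0,"tx":-0.001,"ty":-0.0005,"tz":-0.002,"fingers":0.01},{"ax":0.2,"ay":0,"az":0,"tx":-0.001,"ty":-0.0005,"tz":-0.002,"fingers":0.008},{"ax":0.2,"ay":0,"az":0,"tx":-0.001,"ty":-0.0005,"tz":-0.002,"fingers":0.008}]' 15
python3 -m creep '[{"ax":0,"ay":0,"az":0,"tx":0,"ty":0,"tz":0,"fingers":0.008},{"ax":0,"ay":0,"az":0,"tx":0,"ty":0,"tz":0,"fingers":0.008}]' 15
python3 -c "
from h import *
goto([.6015,-.0845,.212],137.7)"
```

```text
time_s: 12.5
tcp_pos: [0.6047, -0.0867, 0.2145]
eef_rot: [57.7, 89.9, -164.4]
contact_force: [0.9, -0.7, -0.9]
gripper_width: 0.034
time_s: 12.7
tcp_pos: [0.6048, -0.0866, 0.2141]
eef_rot: [46.8, 89.9, -175.4]
contact_force: [6.3, 10.2, -1.0]
gripper_width: 0.0173
t 12.7 tcp [ 0.6048 -0.0866  0.2141] tz heading 137.83 joints [ 10.1  15.1  -8.8  -0.  -66.2  37.7] F [ 6.3 10.2 -1. ] w 0.0173
SHIFT tx,ty,tz [0.0021 0.0006 0.0038] TURN [ 0.13  0.05 -0.05]
```

```bash
python3 -m creep '[{"ax":0,"ay":0,"az":0,"tx":0,"ty":-0.0006,"tz":0,"fingers":0.008},{"ax":4,"ay":0,"az":0,"tx":0,"ty":-0.0006,"tz":0,"fingers":0.008},{"ax":8,"ay":0,"az":0,"tx":0,"ty":-0.0006,"tz":0,"fingers":0.008},{"ax":12,"ay":0,"az":0,"tx":0,"ty":-0.0006,"tz":0,"fingers":0.008},{"ax":16,"ay":0,"az":0,"tx":0,"ty":-0.0006,"tz":0,"fingers":0.008}]' 15
python3 -c "
from h import *
goto([.6015,-.0845,.212],137.7);print(r.get_state()['moment'])"
```

```text
time_s: 13.2
tcp_pos: [0.6056, -0.0858, 0.2141]
eef_rot: [42.1, 90.0, 163.8]
contact_force: [1.3, 2.0, 0.4]
gripper_width: 0.0157
t 13.2 tcp [ 0.6056 -0.0858  0.2141] tz heading 121.69 joints [ 10.2  15.1  -8.7  -0.  -66.2  21.5] F [1.3 2.  0.4] w 0.0157
SHIFT tx,ty,tz [0.0021 0.0028 0.0032] TURN [-16.01   0.03  -0.02]
[ 0.96715305 -0.52383451  0.04399221]
```

```bash
python3 -m creep '[{"ax":6,"ay":0,"az":0,"tx":0,"ty":0,"tz":0,"fingers":0.008},{"ax":12,"ay":0,"az":0,"tx":0,"ty":0,"tz":0,"fingers":0.008},{"ax":18,"ay":0,"az":0,"tx":0,"ty":0,"tz":0,"fingers":0.008},{"ax":24,"ay":0,"az":0,"tx":0,"ty":0,"tz":0,"fingers":0.008},{"ax":30,"ay":0,"az":0,"tx":0,"ty":0,"tz":0,"fingers":0.008}]' 15
python3 -c "
from h import *
goto([.6015,-.0845,.212],137.7)
s=r.get_state();R=Ro.from_euler('xyz',s['eef_rot'],degrees=True).as_matrix();print('F tool',R.T@s['contact_force'])"
```

```text
time_s: 13.7
tcp_pos: [0.606, -0.0856, 0.2141]
eef_rot: [-13.1, 90.0, 78.5]
contact_force: [2.8, 3.4, -1.2]
gripper_width: 0.0163
t 13.7 tcp [ 0.606  -0.0856  0.2141] tz heading 91.61 joints [ 10.2  15.1  -8.7  -0.  -66.2  -8.6] F [ 2.8  3.4 -1.2] w 0.0163
SHIFT tx,ty,tz [0.0021 0.0044 0.0013] TURN [-4.609e+01  2.000e-02  1.000e-02]
F tool [ 1.16082279 -2.89107491  3.30843897]
```

```bash
python3 -m creep '[{"ax":6,"ay":0,"az":0,"tx":0,"ty":-0.0003,"tz":0,"fingers":0.008},{"ax":12,"ay":0,"az":0,"tx":0,"ty":-0.0003,"tz":0,"fingers":0.008},{"ax":18,"ay":0,"az":0,"tx":0,"ty":-0.0003,"tz":0,"fingers":0.008},{"ax":24,"ay":0,"az":0,"tx":0,"ty":-0.0003,"tz":0,"fingers":0.008},{"ax":30,"ay":0,"az":0,"tx":0,"ty":-0.0003,"tz":0,"fingers":0.008}]' 15
python3 -c "
from h import *
goto([.6015,-.0845,.212],137.7)
s=r.get_state();R=Ro.from_euler('xyz',s['eef_rot'],degrees=True).as_matrix();print('F tool',R.T@s['contact_force'])
c=cap('scene');cv2.imwrite('pics/s12c.png',cv2.resize(c['pixels'][170:290,160:290],None,fx=5,fy=5,interpolation=cv2.INTER_CUBIC))"
```

```text
time_s: 14.2
tcp_pos: [0.6063, -0.0857, 0.2141]
eef_rot: [-14.7, 90.0, 47.0]
contact_force: [4.0, 1.6, -1.1]
gripper_width: 0.0161
t 14.2 tcp [ 0.6063 -0.0857  0.2141] tz heading 61.61 joints [ 10.2  15.2  -8.7  -0.  -66.2 -38.6] F [ 4.   1.6 -1.1] w 0.0161
SHIFT tx,ty,tz [ 0.0021  0.0048 -0.0013] TURN [-7.609e+01  1.000e-02  1.000e-02]
F tool [ 1.12825699 -2.79391246  3.29204562]
```

View pics/s12c.png

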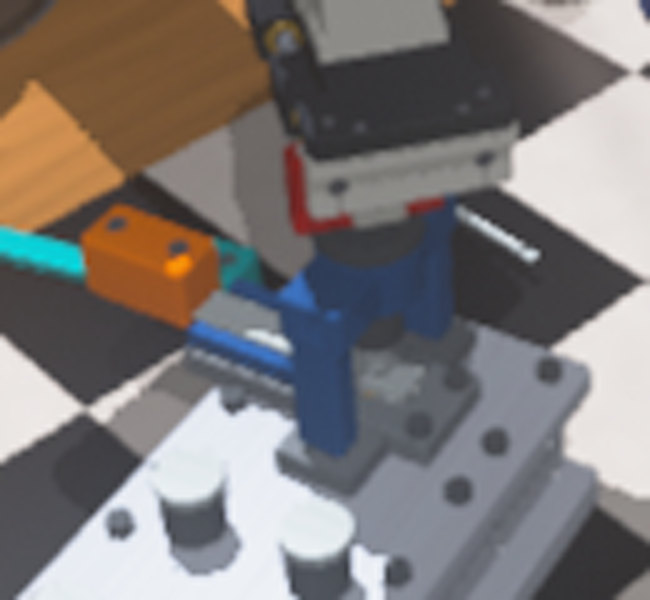

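```bash
python3 -m creep '[{"ax":6,"ay":0,"az":0,"tx":0,"ty":-0.0003,"tz":0,"fingers":0.008},{"ax":12,"ay":0,"az":0,"tx":0,"ty":-0.0003,"tz":0,"fingers":0.008},{"ax":18,"ay":0,"az":0,"tx":0,"ty":-0.0003,"tz":0,"fingers":0.008},{"ax":24,"ay":0,"az":0,"tx":0,"ty":-0.0003,"tz":0,"fingers":0.008},{"ax":30,"ay":0,"az":0,"tx":0,"ty":-0.0003,"tz":0,"fingers":0.008}]' 15
python3 -m creep '[{"ax":6,"ay":0,"az":0,"tx":0,"ty":0,"tz":0,"fingers":0.008},{"ax":12,"ay":0,"az":0,"tx":0,"ty":0,"tz":0,"fingers":0.008},{"ax":18,"ay":0,"az":0,"tx":0,"ty":0,"tz":0,"fingers":0.008},{"ax":24,"ay":0,"az":0,"tx":0,"ty":0,"tz":0,"fingers":0.008},{"ax":30,"ay":0,"az":0,"tx":0,"ty":0,"tz":0,"fingers":0.008}]' 15
python3 -c "
from h import *
goto([.6015,-.0845,.212],-34)
s=r.get_state();R=Ro.from_euler('xyz',s['eef_rot'],degrees=True).as_matrix();print('F tool',R.T@s['contact_force'])"
```

```text
time_s: 14.75
tcp_pos: [0.6066, -0.086, 0.2141]
eef_rot: [-13.3, 90.0, 18.4]
contact_force: [3.7, 1.4, -2.4]
gripper_width: 0.0156
time_s: 15.25
tcp_pos: [0.6067, -0.0863, 0.2141]
eef_rot: [-49.6, 90.0, -47.8]
contact_force: [4.9, 0.2, -3.0]
gripper_width: 0.0159
t 15.25 tcp [ 0.6067 -0.0863  0.2141] tz heading 1.73 joints [ 10.2  15.2  -8.6   0.  -66.2 -98.4] F [ 4.9  0.2 -3. ] w 0.0159
SHIFT tx,ty,tz [ 0.0021  0.002  -0.0052] TURN [3.573e+01 3.000e-02 2.000e-02]
F tool [3.02576641 0.09554979 4.93512474]
```

```bash
python3 -m creep '[{"ax":7,"ay":0,"az":0,"tx":0,"ty":0,"tz":-0.0003,"fingers":0.008},{"ax":14,"ay":0,"az":0,"tx":0,"ty":0,"tz":-0.0003,"fingers":0.008},{"ax":21,"ay":0,"az":0,"tx":0,"ty":0,"tz":-0.0003,"fingers":0.008},{"ax":28,"ay":0,"az":0,"tx":0,"ty":0,"tz":-0.0003,"fingers":0.008},{"ax":35,"ay":0,"az":0,"tx":0,"ty":0,"tz":-0.0003,"fingers":0.008}]' 15
python3 -m creep '[{"ax":0,"ay":0,"az":0,"tx":0,"ty":0,"tz":0,"fingers":0.008},{"ax":0,"ay":0,"az":0,"tx":0,"ty":0,"tz":0,"fingers":0.025},{"ax":0,"ay":0,"az":0,"tx":0,"ty":0,"tz":0,"fingers":0.04},{"ax":0,"ay":0,"az":0,"tx":0,"ty":0,"tz":0,"fingers":0.05},{"ax":0,"ay":0,"az":0,"tx":0,"ty":0,"tz":0,"fingers":0.06}]'
python3 -m creep '[{"ax":0,"ay":0,"az":0,"tx":-0.02,"ty":0,"tz":0,"fingers":0.06},{"ax":0,"ay":0,"az":0,"tx":-0.05,"ty":0,"tz":0,"fingers":0.06},{"ax":0,"ay":0,"az":0,"tx":-0.08,"ty":0,"tz":0,"fingers":0.06},{"ax":0,"ay":0,"az":0,"tx":-0.12,"ty":0,"tz":0,"fingers":0.06},{"ax":0,"ay":0,"az":0,"tx":-0.15,"ty":0,"tz":0,"fingers":0.06}]'
python3 -c "
from m import *
goto([.45,-.3,.38],-34)
c=cap('wrist');cv2.imwrite('pics/w13.png',c['pixels']);rect(c,masks(c)['red'],.244,.02)
c=cap('scene');cv2.imwrite('pics/s13c.png',cv2.resize(c['pixels'][170:290,160:290],None,fx=5,fy=5,interpolation=cv2.INTER_CUBIC))"
```

```text
time_s: 15.75
tcp_pos: [0.6066, -0.0868, 0.2141]
eef_rot: [-24.3, 89.9, -57.6]
contact_force: [5.9, -3.0, -3.7]
gripper_width: 0.0159
time_s: 16.25
tcp_pos: [0.605, -0.0865, 0.214]
eef_rot: [-133.5, 89.9, -166.7]
contact_force: [0.2, -0.5, 0.5]
gripper_width: 0.0422
time_s: 16.75
tcp_pos: [0.6056, -0.0866, 0.3667]
eef_rot: [-55.1, 90.0, -88.2]
contact_force: [0.8, -0.8, 0.5]
gripper_width: 0.0601
t 16.75 tcp [ 0.6056 -0.0866  0.3667] tz heading -33.14 joints [  10.2   11.4    6.     0.   -84.6 -133.3] F [ 0.8 -0.8  0.5] w 0.0601
SHIFT tx,ty,tz [-0.0132 -0.2638 -0.0136] TURN [0.86 0.02 0.03]
1048 px mean 257.8 180.5 ctr [ 0.6046 -0.0863] size [0.0149 0.0663] long-axis deg -33.44 mean [ 0.6051 -0.0869] zmed 0.2427
```

View pics/s13c.png

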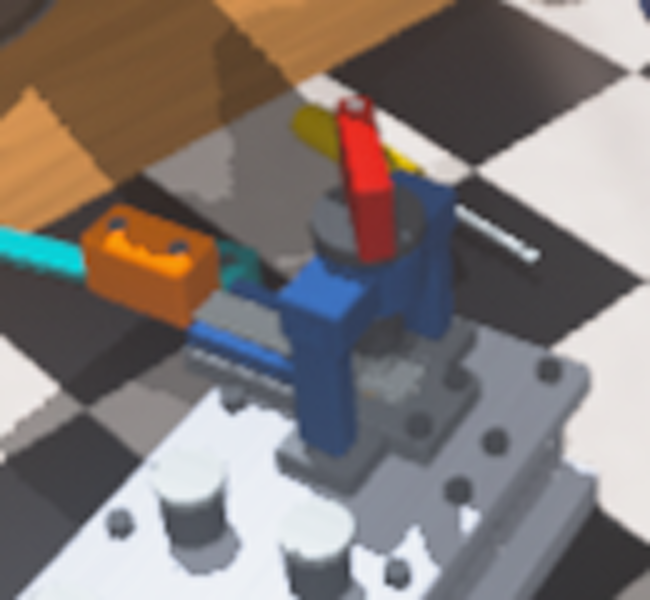

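View pics/w13.png

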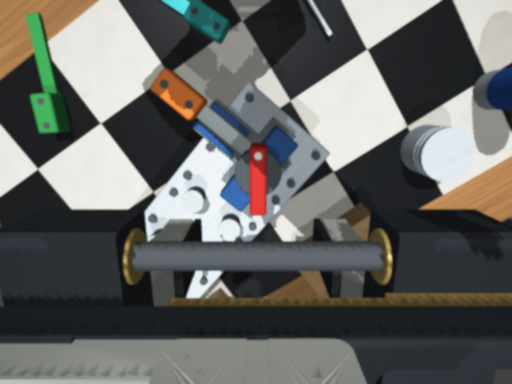

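```bash
python3 -m creep '[{"ax":-8,"ay":0,"az":0,"tx":-0.01,"ty":0.01,"tz":-0.04,"fingers":0.06},{"ax":-16,"ay":0,"az":0,"tx":-0.02,"ty":0.03,"tz":-0.08,"fingers":0.06},{"ax":-24,"ay":0,"az":0,"tx":-0.02,"ty":0.05,"tz":-0.12,"fingers":0.06},{"ax":-32,"ay":0,"az":0,"tx":-0.02,"ty":0.08,"tz":-0.14,"fingers":0.06},{"ax":-40,"ay":0,"az":0,"tx":-0.02,"ty":0.12,"tz":-0.15,"fingers":0.06}]'
python3 - <<'E'
from m import *
goto([.43,0.05,.38],17)
for n in('top','scene','wrist'):
    c=cap(n); cv2.imwrite(f'pics/{n}14.png',c['pixels'])
    if n=='top': rect(c,box(masks(c)['red'],280,120,340,180),.244,.02)
a=cv2.imread('pics/scene14.png')[210:280,180:270];cv2.imwrite('pics/s14c.png',cv2.resize(a,None,fx=8,fy=8,interpolation=cv2.INTER_CUBIC))
a=cv2.imread('pics/top14.png')[130:220,270:360];cv2.imwrite('pics/t14c.png',cv2.resize(a,None,fx=6,fy=6,interpolation=cv2.INTER_CUBIC))
E
```

```text
time_s: 17.35
tcp_pos: [0.544, 0.0971, 0.3855]
eef_rot: [60.7, 89.9, 67.9]
contact_force: [1.4, -0.5, -0.1]
gripper_width: 0.0599
t 17.35 tcp [0.544  0.0971 0.3855] tz heading 7.2 joints [  30.4    5.3    1.1   -0.   -85.7 -113.2] F [ 1.4 -0.5 -0.1] w 0.0599
SHIFT tx,ty,tz [ 0.0054 -0.0324 -0.119 ] TURN [-9.8   0.04 -0.05]
180 px mean 310.7 154.0 ctr [ 0.6006 -0.0837] size [0.0154 0.0688] long-axis deg -33.37 mean [ 0.6021 -0.0846] zmed 0.2445
```

View pics/s14c.png

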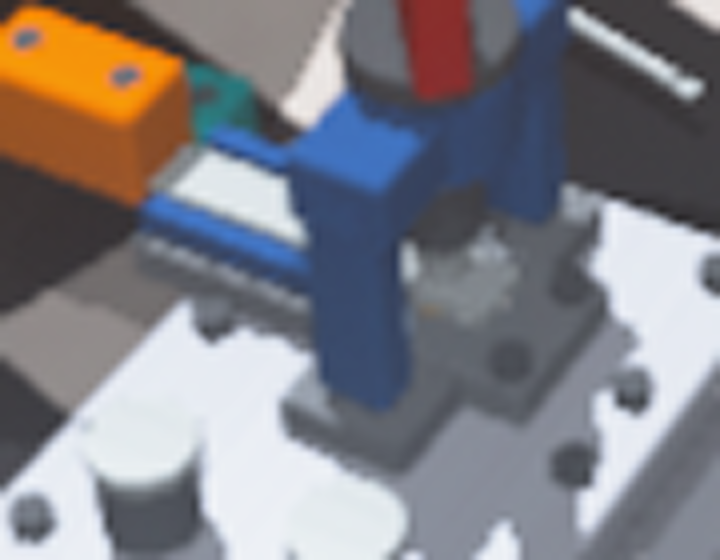

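View pics/t14c.png

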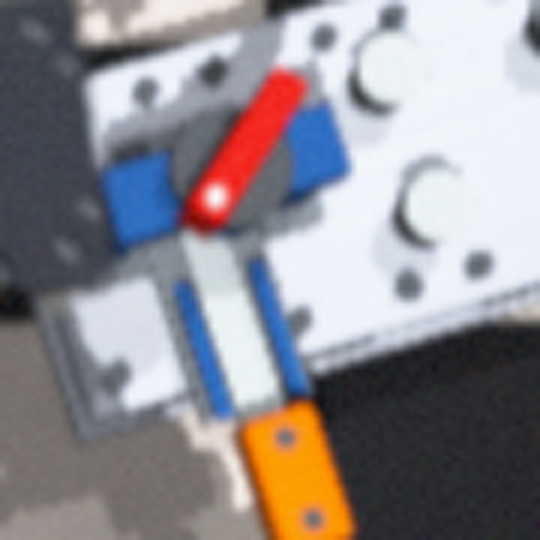

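View pics/wrist14.png

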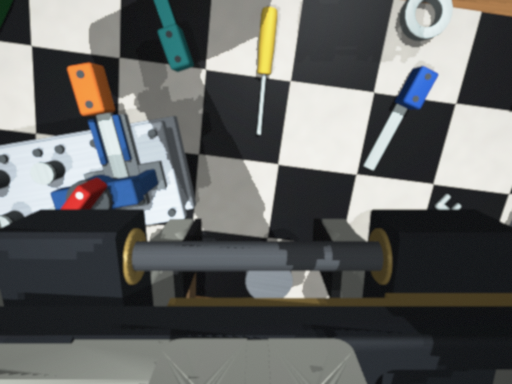

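```bash
python3 - <<'E'
from m import *
c=cap('top'); P=cloud(c); m=box(masks(c)['orange'],290,190,345,235)&(P[...,2]>.12)
Q=P[m]; Q=Q[abs(Q[:,2]-np.median(Q[:,2]))<.006]; A=np.c_[Q[:,:2]-Q[:,:2].mean(0),np.ones(len(Q))]
co=np.linalg.lstsq(A,Q[:,2],rcond=None)[0]; print('handle top n',len(Q),'z',co[2],'slope deg along x,y',np.degrees(co[:2]),Q.mean(0))
rect(c,m,.14)
def goto2(pos,yaw,el):
    s=r.get_state(); R=Ro.from_euler('xyz',s['eef_rot'],degrees=True).as_matrix()
    a=np.radians(yaw);e=np.radians(el);f=np.array([np.cos(a),np.sin(a),0]);u=np.array([0,0,1.])
    x=f*np.cos(e)-u*np.sin(e); z=f*np.sin(e)+u*np.cos(e); T=np.stack([x,np.cross(z,x),z],1)
    print('shift',(R.T@(np.array(pos)-s['tcp_pos'])).round(4),'turn',np.degrees(Ro.from_matrix(R.T@T).as_rotvec()).round(2))
goto2([.5,-.118,.36],16.8,90); goto2([.5,-.118,.36],16.8,60);goto2([.534,-.108,.285],16.8,45)
E
```

```text
handle top n 142 z 0.13991846344067643 slope deg along x,y [ 0.72056222 -1.72792742] [ 0.47890868 -0.1203719   0.13991846]
151 px mean 318.7 210.6 ctr [ 0.4804 -0.1198] size [0.059 0.033] long-axis deg 16.65 mean [ 0.479  -0.1193] zmed 0.14
shift [ 0.0236 -0.2079 -0.0708] turn [-9.89 -0.19  0.02]
shift [ 0.0236 -0.2079 -0.0708] turn [ -9.66 -30.11   2.61]
shift [ 0.0984 -0.2021 -0.0356] turn [ -9.37 -45.07   3.91]
```

```bash
python3 -m creep '[{"ax":-2,"ay":-5,"az":0,"tx":0,"ty":-0.04,"tz":-0.02,"fingers":0.06},{"ax":-4,"ay":-12,"az":1,"tx":0,"ty":-0.08,"tz":-0.04,"fingers":0.06},{"ax":-6,"ay":-18,"az":1,"tx":0,"ty":-0.12,"tz":-0.07,"fingers":0.06},{"ax":-8,"ay":-25,"az":2,"tx":0.01,"ty":-0.16,"tz":-0.07,"fingers":0.06},{"ax":-9.5,"ay":-32,"az":3,"tx":0.015,"ty":-0.2,"tz":-0.07,"fingers":0.06}]'
python3 - <<'E'
from m import *
s=r.get_state(); R=Ro.from_euler('xyz',s['eef_rot'],degrees=True).as_matrix()
a=np.radians(16.8);e=np.radians(45);f=np.array([np.cos(a),np.sin(a),0]);u=np.array([0,0,1.])
x=f*np.cos(e)-u*np.sin(e); z=f*np.sin(e)+u*np.cos(e); T=np.stack([x,np.cross(z,x),z],1)
print(s['joints'].round(1),'shift',(R.T@(np.array([.534,-.108,.29])-s['tcp_pos'])).round(4),'turn',np.degrees(Ro.from_matrix(R.T@T).as_rotvec()).round(2))
c=cap('wrist');cv2.imwrite('pics/w15.png',c['pixels'])
E
```

```text
time_s: 18.05
tcp_pos: [0.4966, -0.1059, 0.3702]
eef_rot: [0.6, 58.7, 17.0]
contact_force: [1.3, -0.5, -0.7]
gripper_width: 0.0596
[  5.1 -15.7 -23.   -7.8 -52.3 -75.5] shift [ 0.0868 -0.0131 -0.0115] turn [ -0.39 -13.75  -0.07]
```

View pics/w15.png

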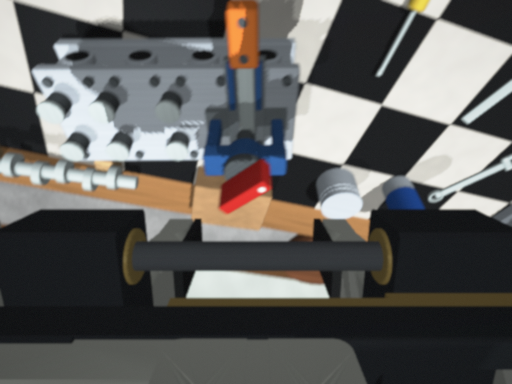

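```bash
python3 -m creep '[{"ax":0,"ay":-6,"az":0,"tx":0.01,"ty":-0.005,"tz":-0.01,"fingers":0.06},{"ax":0,"ay":-12,"az":0,"tx":0.02,"ty":-0.01,"tz":-0.02,"fingers":0.06},{"ax":0,"ay":-18,"az":0,"tx":0.035,"ty":-0.012,"tz":-0.03,"fingers":0.06},{"ax":0,"ay":-22,"az":0,"tx":0.05,"ty":-0.012,"tz":-0.035,"fingers":0.06},{"ax":0,"ay":-24,"az":0,"tx":0.055,"ty":-0.012,"tz":-0.035,"fingers":0.06}]'
python3 - <<'E'
from m import *
s=r.get_state();print(s['joints'].round(1))
c=cap('wrist');i=c['pixels'];cv2.imwrite('pics/w16.png',i)
u,v=proj(c,[.604,-.086,.116]);print(u,v)
u=int(u);v=int(v);a=i[max(v-45,0):v+45,max(u-60,0):u+60];cv2.imwrite('pics/w16c.png',cv2.rotate(cv2.resize(a,None,fx=6,fy=6,interpolation=cv2.INTER_CUBIC),cv2.ROTATE_180))
E
```

```text
time_s: 18.6
tcp_pos: [0.4998, -0.1157, 0.3037]
eef_rot: [0.6, 35.0, 16.7]
contact_force: [-0.9, -0.6, -1.3]
gripper_width: 0.0599
[-20.9 -14.3 -28.7 -51.7 -39.5 -22.4]
256.1031834136261 84.5146657275121
```

View pics/w16c.png

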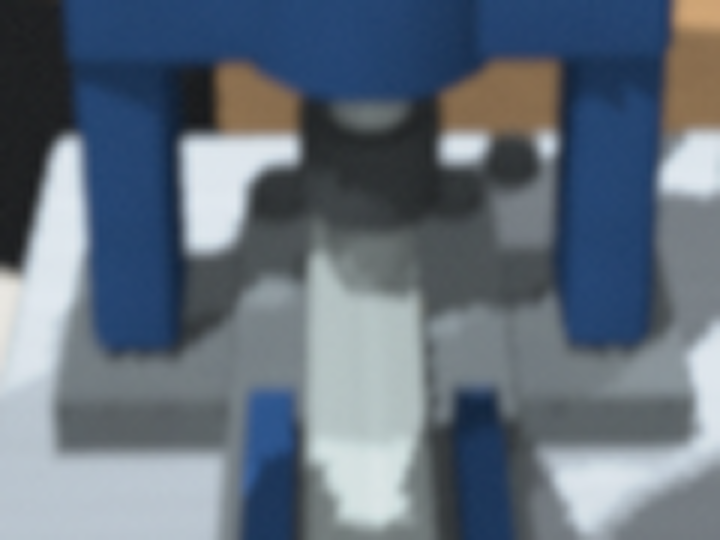

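```bash
python3 - <<'E'
from m import *
s=r.get_state(); R=Ro.from_euler('xyz',s['eef_rot'],degrees=True).as_matrix()
n=R.T@(np.array([.604,-.086,.116])-s['tcp_pos']); print(n)
for d in(8,12):
    Q=Ro.from_rotvec([0,-np.radians(d),0]).as_matrix()
    sh=n-Q@n; print(d,sh.round(4), 'tcp',s['tcp_pos']+R@sh)
E
```

```text
[ 0.19455186 -0.00328565 -0.09054643]
8 [-0.0107 -0.     -0.028 ] tcp [ 0.47624215 -0.12180508  0.28468849]
12 [-0.0146 -0.     -0.0424] tcp [ 0.46524321 -0.1249608   0.27502354]
```

```bash
python3 -m creep '[{"ax":0,"ay":-3,"az":0,"tx":-0.004,"ty":0,"tz":-0.011,"fingers":0.06},{"ax":0,"ay":-6,"az":0,"tx":-0.008,"ty":0,"tz":-0.021,"fingers":0.06},{"ax":0,"ay":-9,"az":0,"tx":-0.012,"ty":0,"tz":-0.032,"fingers":0.06},{"ax":0,"ay":-12,"az":0,"tx":-0.0146,"ty":0,"tz":-0.0424,"fingers":0.06},{"ax":0,"ay":-12,"az":0,"tx":-0.0146,"ty":0,"tz":-0.0424,"fingers":0.06}]'
python3 - <<'E'
from m import *
s=r.get_state();print(s['joints'].round(1))
c=cap('wrist');i=c['pixels'];cv2.imwrite('pics/w17.png',i)
u,v=proj(c,[.604,-.086,.116]);print(u,v)
u=int(u);v=int(v);a=i[max(v-40,0):v+40,max(u-45,0):u+45];cv2.imwrite('pics/w17c.png',cv2.rotate(cv2.resize(a,None,fx=7,fy=7,interpolation=cv2.INTER_CUBIC),cv2.ROTATE_180))
E
```

```text
time_s: 19.15
tcp_pos: [0.463, -0.127, 0.2747]
eef_rot: [1.0, 23.4, 16.6]
contact_force: [-0.1, 0.0, 0.7]
gripper_width: 0.06
[-50.2  -7.5 -33.3 -76.6 -60.1  16.5]
256.050679261489 88.76913023525307
```

View pics/w17c.png

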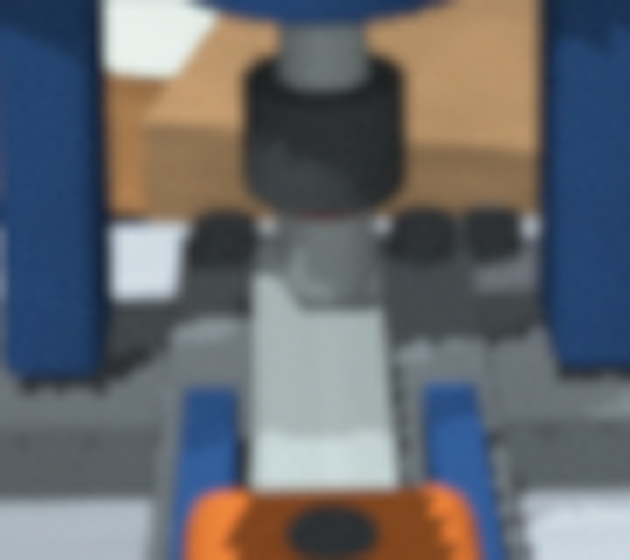

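```bash
python3 -c "
from h import *
s=r.get_state();print(s['time_s'],s['contact_force'].round(1));print(order.close_job())"
```

```text
19.2 [0.6 0.3 0.8]
the job is handed in; nothing more can be done
None
```

The orange gauge is in the gap under the nose, and the knob has been turned clockwise until the nose presses on the blade. I handed the job in at 19.2 s, with the gripper clear of everything.

I slid the blade in flat between the rails while the gap was still about 13.5 mm. I let go of the handle, then turned the knob about 171° and released it.

**Last checks:**
- **Gauge:** the handle top measures 139.9 mm above the bench (140 expected). The handle is flat to within the noise of the depth camera, and the tip is about 19–20 mm past the screw axis.
- **Screw:** the wing stands at a screw angle of about 4.02 rad. From the given pitch and the 8 mm blade, that pushes the nose in by about 1.6 mm, against the 0.4 to 3.5 mm wanted. I worked this out from the angle and did not measure the push directly.
- **Red band:** in the low wrist-camera view the nose sits on the centred blade, and a thin strip of the red band still shows below the collar. In steeper views the collar hid it.
- **Forces:** I saw at most about 17 N at the wrist, when setting the gauge on the bed, and less than that while turning the knob.
- **Other things on the bench:** I never reached for them, and they looked undisturbed in the later pictures. I did not measure their positions again at the end.

**One disagreement:** the top and wrist cameras put the knob axis 3 to 5 mm apart. I gripped between the two and checked the force during the turn.

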